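# Hang a lift-off cabinet door on its pintles and close it

### The job

Hang the small cabinet's door: lift it straight up out of the slotted rack, bring it to the cabinet standing well open, feel for the two pintle pins and lower both hinge knuckles onto them together until the door is fully down. Then let go of it and push it shut until the roller catch has it and it lies parallel with the cabinet front. Work gently (the door must never bear on the cabinet or its pins with more than 40 N), and leave the rack's other board, the screwdriver, the screw tin and the tape measure where they are.

Things in the scene. Friction and masses are not known exactly. Their poses are not given: they have to be found in the camera images.
- door: Light frame-and-panel door, 160 wide, 190 tall, 16 thick, about 0.32 kg, upright in a groove of the rack. Origin: centre of its underside, mid thickness. x points through the thickness to the inner face, y along the width to the hinge edge, z up. Frame pieces are flat: 34 wide at the sides, 42 high at top and bottom; the panel between is 7 thick.
- door_top (a point): Middle of the door's top edge, at (0, 0, 190) mm in the door's frame; the edge can be gripped across its 16 mm, to 40 mm down.
- knuckle_low (a point): Centre of the lower mouth of the lower knuckle's bore, at (0, 93, 30) in the door's frame. Knuckle: upright steel tube on the hinge edge, 14 outside, 10 bore, 24 tall, open at both ends, with a 2 mm thick strap on the outer face at y 43 to 90.
- knuckle_high (a point): The same for the upper knuckle, at (0, 93, 140) in the door's frame.
- knob (a point): Tip of the brass knob, at (-32, -63, 95) in the door's frame; it is 21 across and stands 24 proud of the door's outer (-x) face.
- strike (a point): Tip of the bent brass strike (14 wide, 20 high) that stands 34 proud of the door's inner (+x) face, at (42, -50, 153) in the door's frame. The cabinet's roller catch rides over it when the door shuts.
- free_edge (a point): Middle of the door's free edge (away from the hinges), at (0, -80, 95) in the door's frame.
- cabinet: Wooden cabinet without its door, 130 deep, 164 wide, 215 high, fixed to the bench. Origin: centre of its underside; the open front, at x -65, faces -x; y points to the hinge side, z up. Hung, the door's underside is 22 above the bench. Shut, its yaw equals the cabinet's and its middle plane is at x -76; a quarter open, its yaw is the cabinet's minus 1.57 (free edge swung to -x).
- pintle_low (a point): Fixed point of the cabinet at (-76, 90, 52): where the centre of the lower pintle's shoulder top would be with no packing. Wood packing, not measured, holds both pintles alike farther out: the real shoulder is 4 to 17 mm from here along the cabinet's +y, same x and height. Shoulder 14 across, 20 high; on it a flat-topped pin 8 across, 22 high, its edge only just broken.
- pintle_high (a point): The same for the upper pintle, at (-76, 90, 162) in the cabinet's frame, on the same upright axis. The pintles stay put in use. The lower knuckle must pass in below the upper pintle.
- catch (a point): Centre of the catch's white roller at rest, under the cabinet's top board, at (-54, -45, 181) in the cabinet's frame. Shutting the door over it takes a push of about 2 to 6 N near the free edge, in the last 25 mm; then it holds the door against two 3 mm bumpers.
- rack: Wooden rack of two grooved bearers, 124 long (x), 170 wide (y), 44 high, fixed to the bench. Origin: centre of its underside. Two grooves, 17 wide and 30 deep, run along its x at y -39.5 and +39.5, floor 14 above the bench. The door stands in one, the board in the other, hinge edge to the rack's +x.
- shelf_board: Plain plywood board, 136 wide (y), 86 tall, 16 thick (x), upright in the rack's other groove. Origin: centre of its underside. Leave alone.
- screwdriver: Screwdriver with orange and black handle, 252 long, 36 thick, lying on the bench; origin under its middle. Leave alone.
- screw_tin: Open round tin of screws, 77 across, 30 high; origin: centre of its underside. Leave alone.
- tape_measure: Yellow tape measure, 88 long, 36 thick, 62 high; origin: under its middle. Leave alone.

How it is judged:
By the outcome, as a careful person would: the job done as asked, in the order asked, and still so for the second after the job is handed in, with the robot touching nothing.
It also fails if it takes over 64 s, if anything falls off the work surface, if the arm or the gripper's body presses on something with over 40 N, if the wrist force passes 120 N, or if a joint passes its speed limit or range.

### The arm

A 7-joint arm with a two-finger parallel gripper is mounted at the origin on a cart in front of the work surface, level with it; the furniture and walls round the work are solid. World frame = base frame: x ahead of the robot, y to its left, z up, the work surface at z = 0. Lengths are in mm, angles in degrees, forces in N, time in s.
With the tool pointing down it reaches from about 425 to 950 mm from the base axis. Payload 4.7 kg.
Tool frame: the origin (TCP) lies at the very end of the fingers, on their centre line; the grasp point (between the pads) lies 19 mm behind it (grip_depth is the distance from the TCP to the grasp point, in mm); z points along the fingers, y is the direction in which the jaws open and shut (so a half turn about z gives the same grasp; the last joint's range is limited). The gripper opens to 85 mm and grips with 20 to 120 N. Pads are 22 mm wide; open, the fingers measure 114 mm over their backs; the gripper's body (76 mm by 85 mm) begins 54 mm behind the grasp point. The pads swing forward as they close: fully open they stand 13 mm farther back than shut.
Start: joints at [-78.26, 26.849, -2.785, 87.806, 1.381, 65.374, -4.715], TCP at [156.338, 656.663, 231.335] pointing down, gripper open.
Joint ranges: [-148.3, 148.3], [-19.14, 114.17], [-79.39, 73.82], [5.75, 140.21], [-59.74, 239.74], [12.07, 113.84], [-152.46, 152.46]. Speed limits (degrees/s): [147.25, 147.25, 180, 180, 180, 180, 180].

### API

Orientations are given as a 3x3 rotation matrix whose columns are the frame's x, y, z axes.
In Python, from plant import * gives the robot as it stands.
- The arm moves only by the tool send_rows, never from a script. Its argument "plan" is text: rows parted by semicolons, each of 5 numbers parted by spaces: the shift along the tool's x, y, z in mm, then the turn about the tool's z in degrees, then the finger opening in mm, from 0 to 85.4. In form: dx dy dz roll gripper; .... A call has 1 to 20 rows; each row shifts and turns the pose as measured when the row begins, along the tool's axes as they then stand; what a row does not reach is not made up. A row lasts 1/10 s, in which the tool goes at most 50 mm and 8.59 degrees, less where a joint would pass 70% of its speed; a pose out of reach is approached as far as the arm can. A call with a gripper value outside its range is refused whole. The fingers move at their own pace and stop on an object; the grip force is fixed at half the most. Time passes only in rows, so rows that do not move let the fingers close. It gives the time, the measured TCP pose, the force and the opening at its end, in the units of the state.
- get_obs(): the state, without advancing time (a new reading comes with each control period).
- camera(name): name is "scene" or "top" or "wrist"; returns a dict with "img" (400x640x3 uint8, red, green, blue), "camera_matrix" (3x3 intrinsics, pixels), "R" (3x3) and "t" (3): a world point X has camera coordinates R X + t; the wrist camera has in their place "tool_from_camera" (4x4, takes a point from camera to tool coordinates, whose origin is the TCP and whose axes are the flange's). Camera axes: x right, y down, z forward; pixel columns grow to the right and rows downward; lengths in mm; the calibration is good to about 2 mm. A picture is of the moment at which its call begins: read the wrist's pose just before it. There is no depth.
- job_done(): hands the job in, once; it reports no verdict.
The state is a dict: "clock": time; "joints": joint angles; "qd": joint speeds; "effort": joint torques, N m; "tool_pos": TCP position; "tcp_rot": TCP orientation; "force": force on the tool from outside, world axes, zero at the start; "torque": the same for the moment, N m; "width": finger opening in mm.
Only numpy, scipy, OpenCV 4.12 (cv2) and the standard library are available. Lean on these libraries where they do the work, as an engineer would, in place of code of your own. Each camera call takes 0.05 s, during which the arm holds its last target.

## Working session

There is one attempt and no reset: what is moved stays moved. The work goes in short steps, Python scripts to look and compute and a tool call to move; the robot and the scene stay as the last step left them, time stands still between calls to the robot, and variables do not carry over. Pictures are saved under pics/ and viewed, and the job is handed in when it is done.

Besides the shell and the picture viewer there is one more tool, called after "Emit:" by a JSON object that holds its "api" and its "payload", one argument or row to a line. send_rows: Moves the arm, as the interface text tells. Its arguments: {"type":"object","properties":{"plan":{"type":"string"}},"required":["plan"]}

```bash
ls; mkdir -p pics; python3 - <<'E'
from plant import *
import cv2,numpy as np
o=get_obs();print(o)
for n in ["scene","top","wrist"]:
    c=camera(n);cv2.imwrite(f"pics/{n}0.png",c["img"][:,:,::-1])
    print(n,{k:np.round(v,4).tolist() for k,v in c.items() if k!="img"})
E
```

```text
pics
{'clock': 0.0, 'joints': array([-78.26126775,  26.89784683,  -2.78304491,  87.8736483 ,
         1.38168489,  65.37462803,  -4.71562662]), 'qd': array([-0.00595057, -0.04856564, -0.01946886, -0.11678667,  0.02739348,
        0.02122586, -0.02353804]), 'effort': array([-2.47348271e-04, -5.10311222e+01, -4.64156305e-02, -2.37705481e+01,
        1.07510577e-02,  7.45099416e-03,  1.21580024e-05]), 'tool_pos': array([156.23945521, 656.07192873, 230.2555465 ]), 'tcp_rot': array([[-9.72801320e-01,  2.31640801e-01, -3.61600933e-04],
       [ 2.31641064e-01,  9.72799409e-01, -1.93070053e-03],
       [-9.54638433e-05, -1.96194965e-03, -9.99998071e-01]]), 'force': array([-0.09348534, -0.14911936, -0.08249422]), 'torque': array([-0.09570185,  0.04688853, -0.04334816]), 'width': 85.59940755020105}
scene {'camera_matrix': [[450.4061, 0.0, 313.1828], [0.0, 450.4061, 196.4427], [0.0, 0.0, 1.0]], 'R': [[0.8012, -0.5982, 0.0128], [-0.4299, -0.5903, -0.6832], [0.4163, 0.5419, -0.7301]], 't': [-481.899, 353.458, 1379.1459]}
top {'camera_matrix': [[407.0923, 0.0, 321.9597], [0.0, 407.0923, 195.8319], [0.0, 0.0, 1.0]], 'R': [[-0.005, -1.0, -0.0074], [-0.9925, 0.0059, -0.1221], [0.1222, 0.0067, -0.9925]], 't': [-9.2726, 567.6251, 1277.5992]}
wrist {'camera_matrix': [[333.2442, 0.0, 312.7206], [0.0, 333.2442, 193.6216], [0.0, 0.0, 1.0]], 'tool_from_camera': [[-0.0021, -0.9506, -0.3105, 79.9626], [1.0, -0.0018, -0.0013, -0.4859], [0.0006, -0.3105, 0.9506, -142.101], [0.0, 0.0, 0.0, 1.0]]}
```

View pics/scene0.png

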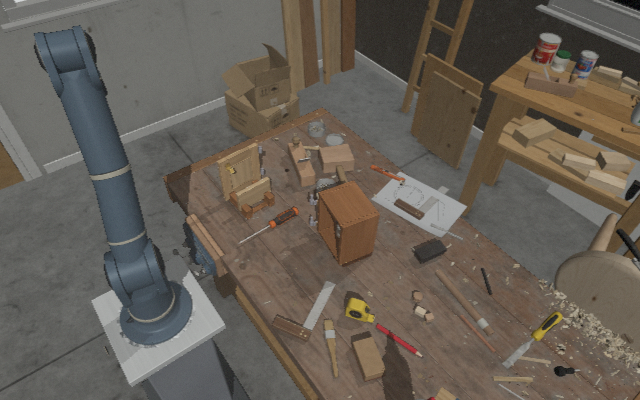

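View pics/top0.png

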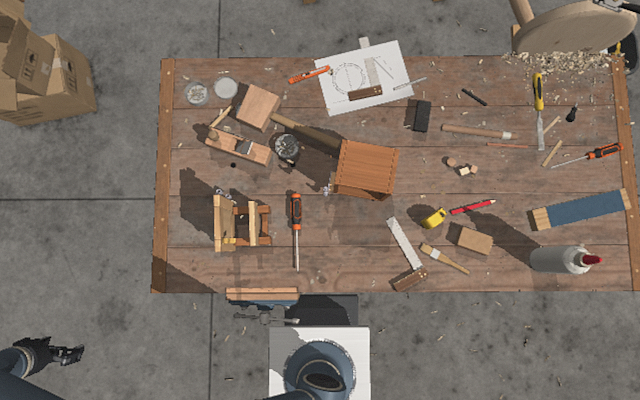

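View pics/wrist0.png

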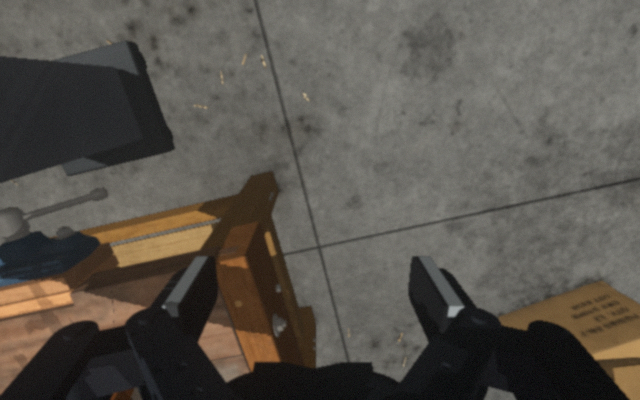

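```bash
cat > h.py <<'E'
from plant import *
import cv2,numpy as np
def look(n,name,box=None,s=1):
    o=get_obs();c=camera(n)
    np.savez(f"pics/{name}.npz",tp=o["tool_pos"],tr=o["tcp_rot"],**c)
    im=c["img"][:,:,::-1]
    crop(im,name,box,s)
    return o,c
def crop(im,name,box,s):
    if box: im=im[box[1]:box[3],box[0]:box[2]]
    cv2.imwrite(f"pics/{name}.png",cv2.resize(im,None,fx=s,fy=s,interpolation=cv2.INTER_CUBIC))
def cam(c):
    """-> K, Rwc, origin world"""
    K=c["camera_matrix"]
    if "R" in c: return K,c["R"].T,-c["R"].T@c["t"]
    T=c["tool_from_camera"];return K,c["tr"]@T[:3,:3],c["tr"]@T[:3,3]+c["tp"]
def ray(c,uv):
    K,R,o=cam(c); d=R@np.linalg.solve(K,[uv[0],uv[1],1.]); return o,d/np.linalg.norm(d)
def plane(c,uv,z):
    o,d=ray(c,uv); return o+d*(z-o[2])/d[2]
def proj(c,X):
    K,R,o=cam(c); p=K@(R.T@(np.asarray(X,float)-o)); return p[:2]/p[2]
def tri(*cu):
    A=np.zeros((3,3));b=np.zeros(3)
    os=[]
    for c,uv in cu:
        o,d=ray(c,uv);P=np.eye(3)-np.outer(d,d);A+=P;b+=P@o;os.append((o,d))
    X=np.linalg.solve(A,b);return X,[np.linalg.norm((np.eye(3)-np.outer(d,d))@(X-o)) for o,d in os]
E
python3 - <<'E'
from h import *
o,c=look("top","t1",(180,180,310,280),6)
crop(c["img"][:,:,::-1],"t1c",(310,120,440,220),6)
o,c=look("scene","s1",(200,130,330,230),6)
crop(c["img"][:,:,::-1],"s1c",(290,160,400,280),5)
E
```

```text
(no output)
```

View pics/t1.png

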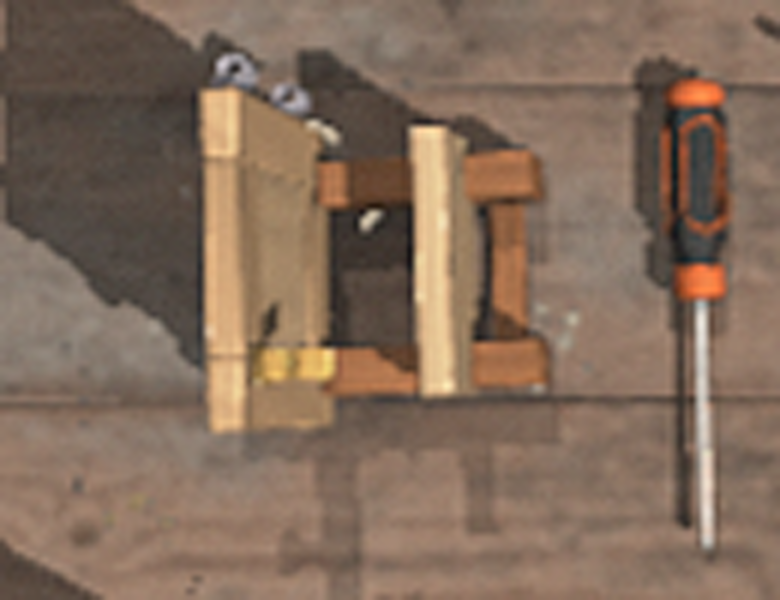

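View pics/t1c.png

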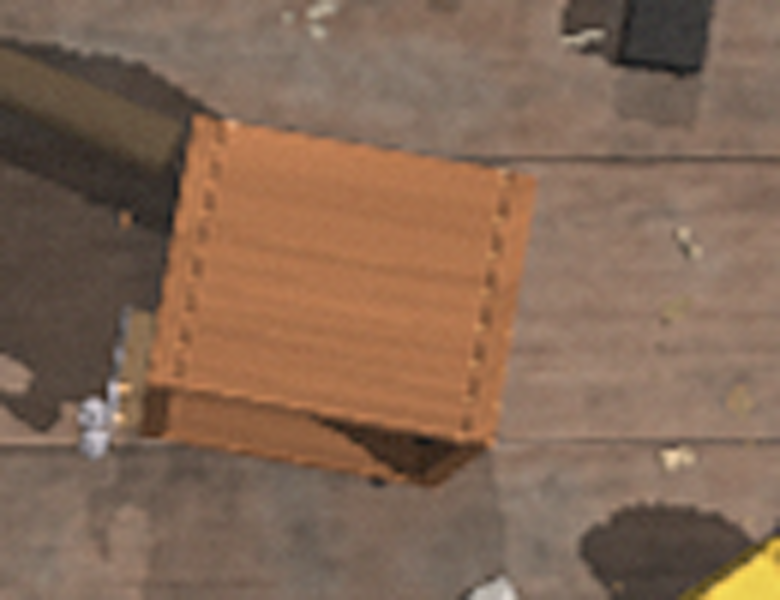

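View pics/s1.png

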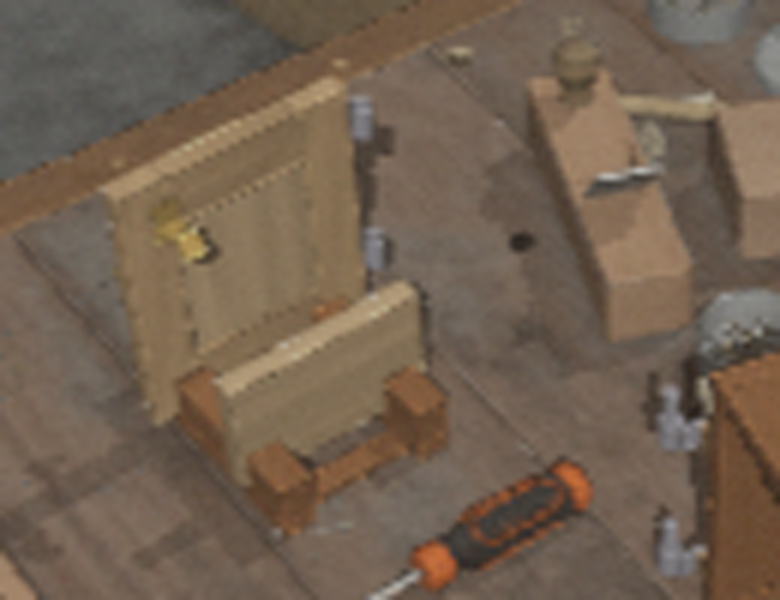

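View pics/s1c.png

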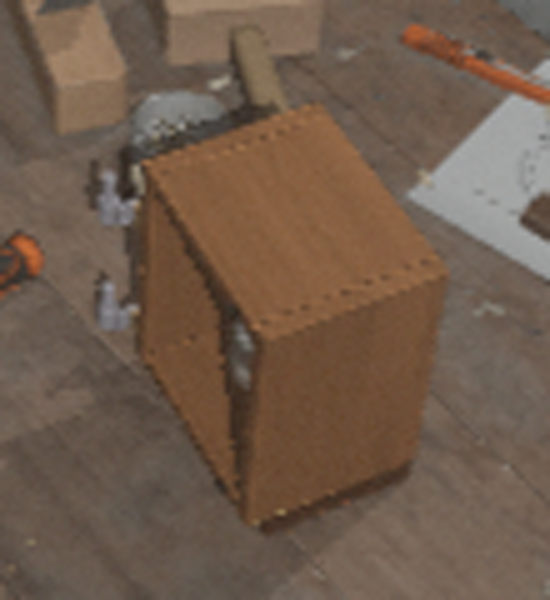

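```bash
python3 - <<'E'
from h import *
T=dict(np.load("pics/t1.npz"));S=dict(np.load("pics/s1.npz"))
def px(x,y,ox,oy,s): return np.array([(x+.5)/s-.5+ox,(y+.5)/s-.5+oy])
print("door top")
for p in [(202,90),(240,90),(208,432),(247,430)]: print(plane(T,px(*p,180,180,6),204).round(1))
print("cab top")
for p in [(190,115),(537,178),(492,442),(150,385)]: print(plane(T,px(*p,310,120,6),215).round(1))
for p in [(317,103),(447,272),(262,338),(148,165)]: print('s',plane(S,px(*p,290,160,5),215).round(1))
for p in [(105,190),(342,80),(350,92),(120,210)]: print('sd',plane(S,px(*p,200,130,6),204).round(1))
print('s pin top hi, lo', plane(S,px(105,172,290,160,5),184), plane(S,px(104,280,290,160,5),74))
print('t pin top hi, lo', plane(T,px(92,403,310,120,6),184), plane(T,px(92,440,310,120,6),74))
E
```

```text
door top
[552.1 292.1 204. ]
[552.  274.3 204. ]
[393.3 284.9 204. ]
[394.1 267.  204. ]
cab top
[707.5 -68.9 215. ]
[ 676.1 -231.2  215. ]
[ 551.5 -206.9  215. ]
[579.1 -48.9 215. ]
s [705.8 -73.8 215. ]
s [ 675.4 -232.8  215. ]
s [ 551.  -206.3  215. ]
s [582.2 -53.3 215. ]
sd [395.2 279.6 204. ]
sd [556.1 282.8 204. ]
sd [554.1 270.7 204. ]
sd [394.  259.7 204. ]
s pin top hi, lo [574.0427513  -18.67471511 184.        ] [575.08386596 -17.69233053  74.        ]
t pin top hi, lo [575.33392034 -21.97726479 184.        ] [571.87164909 -21.94067861  74.        ]
```

Emit:
{"api": "send_rows", "payload": {
  "plan": "-35 -24 -9 0 85;-35 -24 -9 0 85;-35 -24 -9 0 85;-35 -24 -9 0 85;-35 -24 -9 0 85;-35 -24 -9 0 85;-35 -24 -9 0 85;-35 -24 -9 0 85;-35 -24 -9 0 85;-35 -24 -9 0 85;-35 -24 -9 -7.5 85;-35 -24 -9 -7.5 85;0 0 0 0 85"
}}

```text
clock: 1.55
tool_pos: [514.3, 268.8, 340.6]
tcp_rot: [[-0.999, -0.043, -0.0], [-0.043, 0.999, -0.003], [0.0, -0.003, -1.0]]
force: [0.9, -0.6, -0.1]
width: 84.8
```

```bash
python3 - <<'E'
from h import *
o,c=look("wrist","w1");print(o["tool_pos"],o["clock"])
E
```

```text
[514.32210878 268.79423269 340.62352508] 1.55
```

View pics/w1.png

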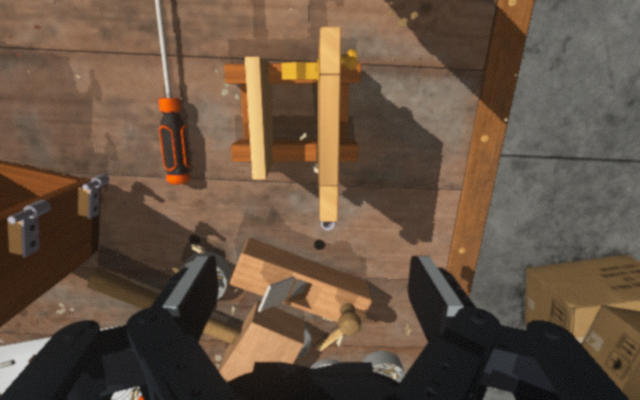

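```bash
python3 - <<'E'
from h import *
W=dict(np.load("pics/w1.npz"))
crop(W["img"][:,:,::-1],"w1a",(290,10,370,240),3)
crop(W["img"][:,:,::-1],"w1b",(0,150,130,270),6)
hsv=cv2.cvtColor(W["img"],cv2.COLOR_RGB2HSV)
for r in (40,60,90,120,150,180,210): print(r,W["img"][r,312:348].sum(1).tolist())
E
```

```text
40 [287, 295, 287, 291, 288, 291, 316, 382, 468, 513, 522, 527, 526, 518, 517, 517, 515, 512, 515, 517, 515, 513, 513, 514, 512, 510, 503, 456, 353, 306, 277, 299, 305, 308, 292, 294]
60 [246, 245, 234, 237, 260, 330, 357, 399, 469, 533, 537, 536, 533, 533, 541, 532, 538, 538, 544, 544, 545, 546, 550, 549, 546, 547, 526, 436, 338, 280, 267, 253, 238, 231, 226, 225]
90 [173, 150, 151, 145, 166, 256, 369, 419, 472, 499, 504, 507, 508, 513, 512, 517, 523, 519, 512, 517, 509, 513, 500, 504, 502, 490, 445, 350, 260, 198, 191, 190, 177, 175, 189, 172]
120 [136, 131, 131, 138, 161, 250, 343, 409, 448, 480, 488, 487, 488, 486, 485, 492, 508, 496, 496, 499, 495, 502, 498, 506, 493, 474, 394, 268, 188, 171, 169, 170, 170, 179, 180, 169]
150 [339, 336, 335, 317, 288, 272, 334, 391, 430, 463, 465, 466, 464, 465, 474, 465, 476, 483, 491, 478, 478, 492, 485, 496, 463, 423, 334, 236, 199, 182, 188, 184, 182, 188, 181, 179]
180 [188, 188, 191, 190, 197, 220, 285, 361, 419, 446, 445, 451, 456, 453, 461, 446, 458, 455, 465, 470, 471, 473, 472, 476, 447, 375, 274, 210, 190, 180, 181, 185, 189, 183, 179, 184]
210 [367, 364, 357, 348, 356, 361, 372, 425, 503, 535, 541, 545, 538, 547, 539, 543, 540, 549, 553, 547, 551, 545, 542, 534, 491, 406, 353, 347, 347, 350, 361, 373, 376, 365, 368, 381]
```

View pics/w1a.png

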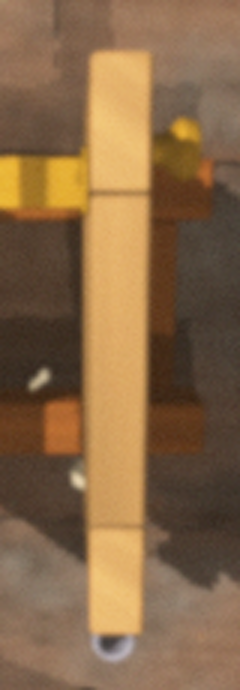

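View pics/w1b.png

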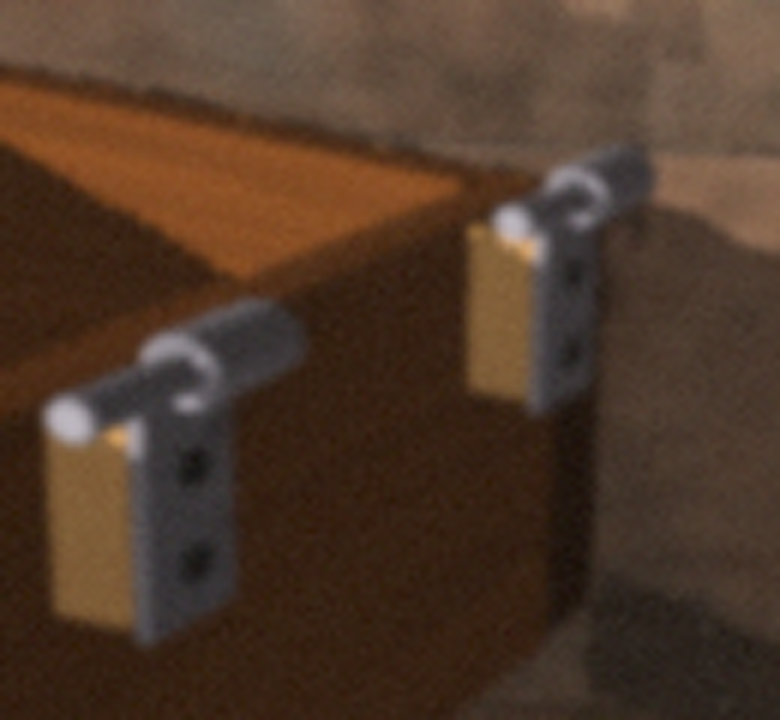

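```bash
python3 - <<'E'
from h import *
W=dict(np.load("pics/w1.npz"))
a=plane(W,(329.5,26.5),204);b=plane(W,(328.5,220.5),204);print(a,b,(a+b)/2,np.linalg.norm(a-b))
for p in [(319.7,40),(339.4,40),(319.6,210),(337.3,210)]: print(plane(W,p,204).round(1))
print(np.degrees(np.arctan2(*(b-a)[1::-1])))
px=lambda x,y,ox,oy,s:((x+.5)/s-.5+ox,(y+.5)/s-.5+oy)
print(plane(W,px(72,418,0,150,6),184),plane(W,px(513,222,0,150,6),74))
E
```

```text
[391.91227089 275.25264316 204.        ] [550.14784055 283.35054581 204.        ] [471.03005572 279.30159448 204.        ] 158.4426442980398
[401.5 268.3 204. ]
[400.9 283.3 204. ]
[540.4 274.8 204. ]
[539.7 290.6 204. ]
2.929627193412553
[570.36220484 -22.86941819 184.        ] [570.56707533 -23.41534307  74.        ]
```

Emit:
{"api": "send_rows", "payload": {
  "plan": "-7 -37 9 0 85;-7 -37 9 0 85;-7 -37 9 0 85;-7 -37 9 0 85;-7 -37 9 0 85;-7 -37 9 0 85;-7 -37 9 0 85;-7 -37 7 0 85;0 0 0 0 85"
}}

```text
clock: 2.5
tool_pos: [578.9, -16.4, 263.2]
tcp_rot: [[-0.998, -0.06, -0.009], [-0.06, 0.998, 0.005], [0.009, 0.005, -1.0]]
force: [-1.0, 0.2, -0.5]
width: 85.0
```

```bash
python3 - <<'E'
from h import *
o,c=look("wrist","w2");print(o["tool_pos"],o["clock"],o["qd"])
E
```

```text
[578.86925407 -16.36416995 263.21879794] 2.5 [-2.51384453 -0.6887475  -4.49654433  0.52489954 -2.71686533  0.66826043
 -1.40150172]
```

View pics/w2.png

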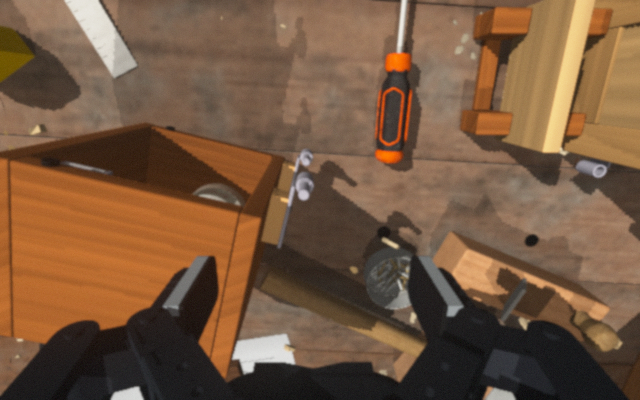

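```bash
python3 - <<'E'
from h import *
o,c=look("wrist","w3",(260,130,340,230),7);print(o["tool_pos"],o["tcp_rot"].round(3).tolist(),o["clock"],np.abs(o["qd"]).max())
crop(c["img"][:,:,::-1],"w3b",(0,110,300,300),2.6)
E
```

```text
[578.73041351 -12.74113497 263.42075234] [[-0.998, -0.064, -0.009], [-0.065, 0.998, 0.007], [0.009, 0.008, -1.0]] 2.55 3.3253026921611535
```

View pics/w3.png

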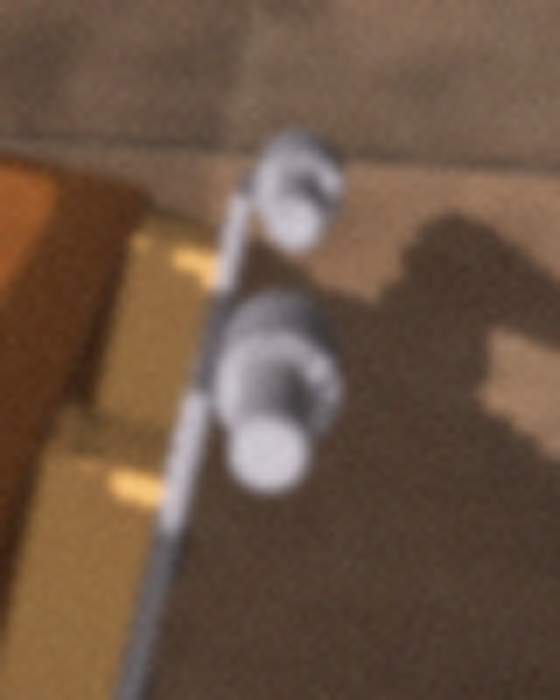

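View pics/w3b.png

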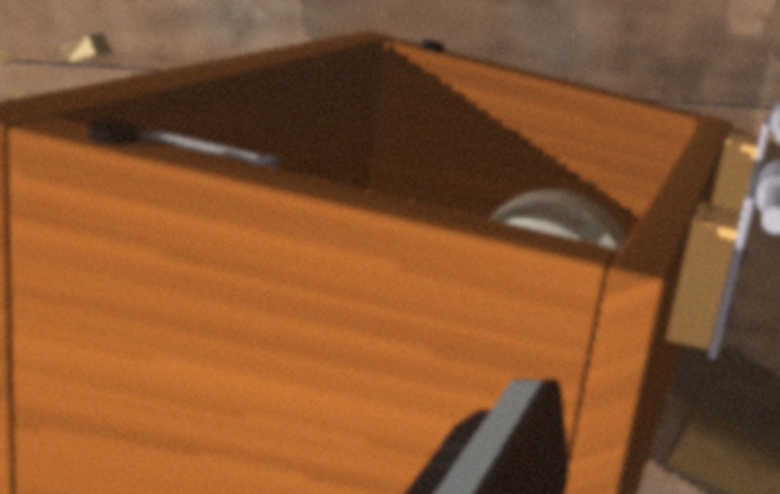

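Emit:
{"api": "send_rows", "payload": {
  "plan": "0 0 0 0 85;0 0 0 0 85;0 0 0 0 85"
}}

```text
clock: 2.9
tool_pos: [578.5, -4.1, 264.1]
tcp_rot: [[-0.997, -0.076, -0.009], [-0.076, 0.997, 0.011], [0.008, 0.012, -1.0]]
force: [0.1, -0.2, -0.1]
width: 85.0
```

```bash
python3 - <<'E'
from h import *
o,c=look("wrist","w4",(260,130,340,230),7);print(o["tool_pos"],o["tcp_rot"].round(3).tolist(),o["clock"],np.abs(o["qd"]).max())
print(get_obs()["tool_pos"])
crop(c["img"][:,:,::-1],"w4b",(0,110,300,300),2.6)
E
```

```text
[578.48685724  -4.08996091 264.07147632] [[-0.997, -0.076, -0.009], [-0.076, 0.997, 0.011], [0.008, 0.012, -1.0]] 2.9 0.8628451063584611
[578.52134997  -3.94803503 264.10270609]
```

View pics/w4.png

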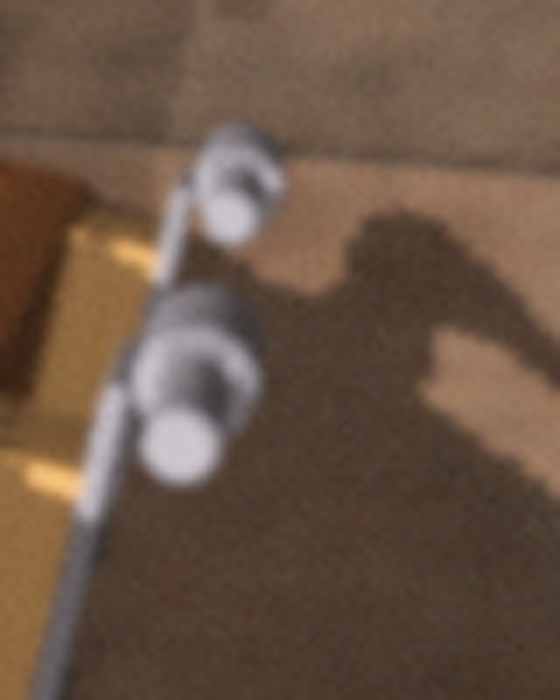

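View pics/w4b.png

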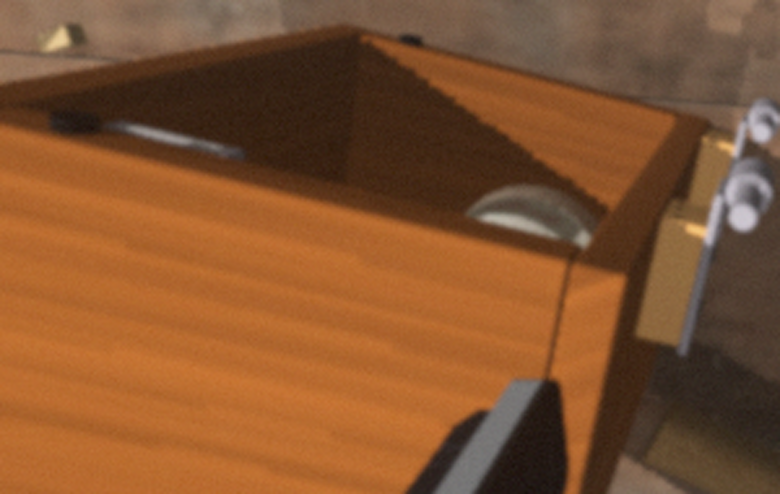

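```bash
python3 - <<'E'
from h import *
px=lambda x,y,ox,oy,s:((x+.5)/s-.5+ox,(y+.5)/s-.5+oy)
W=dict(np.load("pics/w4.npz"));W2=dict(np.load("pics/w3.npz"));W1=dict(np.load("pics/w1.npz"))
print(plane(W,px(180,445,260,130,7),184),plane(W,px(229,218,260,130,7),74))
print(plane(W2,px(268,453,260,130,7),184),plane(W2,px(299,224,260,130,7),74))
# front top edge & bottom edge of opening
for n,p,z in [("topfront hinge",(628,272),215),("topfront mid",(0,120),215),("seam",(570,255),215),("bottom front corner hinge",(703,122),0),("bottom far",(348,26),0)]:
    print(n,plane(W,px(*p,0,110,2.6),z))
E
```

```text
[571.33155571 -23.61538317 184.        ] [571.6083744  -23.91006169  74.        ]
[571.42245824 -23.6649437  184.        ] [571.63290482 -23.0564648   74.        ]
topfront hinge [576.92359598 -48.32406581 215.        ]
topfront mid [ 550.4490975 -187.3048309  215.       ]
seam [573.59202878 -61.90789694 215.        ]
bottom front corner hinge [584.37567485 -54.17083636   0.        ]
bottom far [ 551.49634437 -217.53233149    0.        ]
```

Emit:
{"api": "send_rows", "payload": {
  "plan": "8 22 0 0 85;8 30 0 0 85;8 30 0 0 85;8 30 0 0 85;8 30 0 0 85;8 30 0 0 85;8 30 0 0 85;8 30 0 0 85;8 25 0 0 85;6 15 0 0 85;3 8 0 0 85;1 3 0 0 85;0 0 0 0 85;0 0 0 0 85"
}}

```text
clock: 4.35
tool_pos: [469.1, 287.5, 270.7]
tcp_rot: [[-0.997, -0.083, -0.003], [-0.083, 0.996, 0.014], [0.002, 0.014, -1.0]]
force: [-0.2, -0.4, -0.2]
width: 85.0
```

```bash
python3 - <<'E'
from h import *
o=get_obs();print(o["tool_pos"],o["tcp_rot"].round(4).tolist(),o["clock"],o["qd"].round(2))
E
```

```text
[469.10076107 287.48871722 270.66886941] [[-0.9965, -0.0834, -0.003], [-0.0834, 0.9964, 0.0136], [0.0019, 0.0138, -0.9999]] 4.35 [ 0.35 -0.11  0.44  0.08  0.21 -0.02  0.12]
```

Emit:
{"api": "send_rows", "payload": {
  "plan": "0 -4 5 1 85;-1 -4 10 1 85;0 -1 10 0 85;0 0 10 0 85;0 0 5 0 85;0 0 0 0 85;0 0 0 0 85"
}}

```text
clock: 5.05
tool_pos: [471.9, 274.0, 225.6]
tcp_rot: [[-0.999, -0.039, -0.005], [-0.039, 0.999, 0.011], [0.004, 0.011, -1.0]]
force: [0.4, 0.2, 0.1]
width: 85.2
```

```bash
python3 - <<'E'
from h import *
o=get_obs();print(o["tool_pos"],o["tcp_rot"].round(4).tolist(),o["clock"],o["qd"].round(2))
o,c=look("wrist","w5")
E
```

```text
[471.87823456 274.03430034 225.55164864] [[-0.9992, -0.0387, -0.0047], [-0.0387, 0.9992, 0.0107], [0.0043, 0.0109, -0.9999]] 5.05 [-0.1   0.37 -0.09  0.25 -0.03 -0.28 -0.  ]
```

View pics/w5.png

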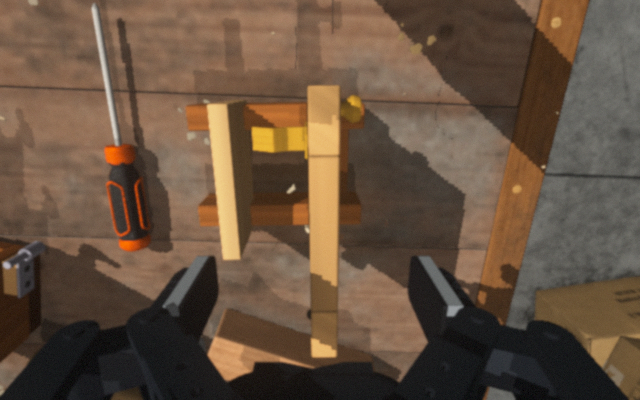

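```bash
python3 - <<'E'
from h import *
W=dict(np.load("pics/w5.npz"))
for r in (100,180,250,300,340):
    print(r,W["img"][r,300:350].sum(1).tolist())
for p in [(308,86),(340,86),(311,357),(337,357)]: print(plane(W,p,204).round(1))
E
```

```text
100 [244, 248, 251, 252, 245, 249, 262, 340, 417, 443, 435, 436, 443, 433, 432, 436, 430, 432, 440, 436, 427, 426, 431, 437, 437, 434, 429, 430, 425, 433, 436, 434, 434, 433, 433, 434, 441, 424, 384, 314, 222, 186, 179, 172, 175, 179, 205, 281, 365, 406]
180 [147, 150, 152, 151, 154, 151, 146, 181, 301, 437, 501, 505, 505, 500, 496, 509, 508, 509, 509, 511, 518, 520, 519, 513, 505, 509, 511, 507, 501, 503, 507, 497, 509, 500, 490, 496, 477, 437, 350, 237, 171, 136, 125, 145, 128, 135, 142, 137, 142, 142]
250 [187, 169, 183, 176, 169, 172, 171, 179, 192, 290, 401, 471, 476, 476, 471, 475, 471, 473, 472, 475, 483, 491, 487, 488, 475, 482, 479, 484, 480, 481, 494, 476, 495, 481, 483, 486, 443, 369, 309, 296, 314, 314, 324, 308, 281, 244, 198, 189, 192, 174]
300 [372, 370, 369, 369, 373, 379, 385, 390, 380, 362, 310, 254, 218, 233, 235, 252, 234, 239, 233, 248, 253, 244, 237, 243, 259, 250, 253, 255, 254, 246, 261, 250, 265, 258, 264, 257, 254, 257, 313, 353, 355, 350, 363, 364, 367, 369, 372, 372, 366, 358]
340 [184, 183, 174, 182, 174, 176, 179, 184, 181, 200, 276, 424, 511, 517, 519, 506, 505, 484, 450, 381, 322, 293, 298, 302, 303, 289, 291, 290, 286, 293, 294, 294, 296, 302, 290, 282, 257, 252, 250, 263, 267, 273, 261, 269, 285, 284, 275, 283, 285, 290]
[392.4 268.5 204. ]
[391.8 283.5 204. ]
[550.5 275.4 204. ]
[550.1 291.4 204. ]
```

Emit:
{"api": "send_rows", "payload": {
  "plan": "0 3 6 -0.6 85;0 2 10 0 85;0 0 10 0 85;0 0 10 0 85;0 0 10 0 85;0 0 6 0 85;0 0 2 0 85;0 0 0 0 85;0 0 0 0 85"
}}

```text
clock: 6.0
tool_pos: [471.3, 280.8, 166.8]
tcp_rot: [[-0.999, -0.051, -0.005], [-0.051, 0.999, 0.011], [0.004, 0.011, -1.0]]
force: [0.3, 0.0, -0.5]
width: 85.1
```

```bash
python3 - <<'E'
from h import *
o=get_obs();print(o["tool_pos"],o["tcp_rot"].round(4).tolist(),o["clock"],o["qd"].round(2),o["joints"].round(2))
E
```

```text
[471.28700244 280.83592346 166.8000334 ] [[-0.9987, -0.0511, -0.0046], [-0.0512, 0.9986, 0.011], [0.0041, 0.0112, -0.9999]] 6.0 [ 0.04  0.11  0.11 -0.05 -0.08 -0.12 -0.03] [-40.24  18.9    6.73 109.63  -3.64  51.52  61.32]
```

Emit:
{"api": "send_rows", "payload": {
  "plan": "0 -1 -4 0 60;0 0 0 0 20;0 0 0 0 5;0 0 0 0 5;0 0 0 0 5;0 0 0 0 5;0 0 0 0 5;0 0 0 0 5"
}}

```text
clock: 6.8
tool_pos: [472.4, 279.8, 173.0]
tcp_rot: [[-0.999, -0.051, -0.002], [-0.051, 0.999, 0.013], [0.001, 0.013, -1.0]]
force: [-0.0, 0.1, 0.3]
width: 15.4
```

Emit:
{"api": "send_rows", "payload": {
  "plan": "0 0 -4 0 5;0 0 -8 0 5;0 0 -8 0 5;0 0 -8 0 5;0 0 -8 0 5;0 0 -8 0 5;0 0 -8 0 5;0 0 -8 0 5;0 0 -4 0 5;0 0 0 0 5;0 0 0 0 5"
}}

```text
clock: 7.9
tool_pos: [471.2, 278.3, 241.4]
tcp_rot: [[-0.999, -0.051, -0.005], [-0.051, 0.999, 0.011], [0.004, 0.011, -1.0]]
force: [-0.9, -0.3, -2.3]
width: 15.6
```

```bash
python3 - <<'E'
from h import *
o=get_obs();print(o["tool_pos"],o["tcp_rot"].round(4).tolist(),o["clock"],o["qd"].round(2),o["force"],o["torque"])
o,c=look("scene","s2",(190,90,380,270),4)
E
```

```text
[471.17379608 278.29144154 241.42493673] [[-0.9987, -0.0509, -0.0045], [-0.051, 0.9986, 0.0109], [0.004, 0.0111, -0.9999]] 7.9 [ 0.08 -0.09  0.04 -0.07  0.04  0.23 -0.  ] [-0.93232412 -0.27044159 -2.28980734] [-0.061136   -0.03189111 -0.01516544]
```

View pics/s2.png

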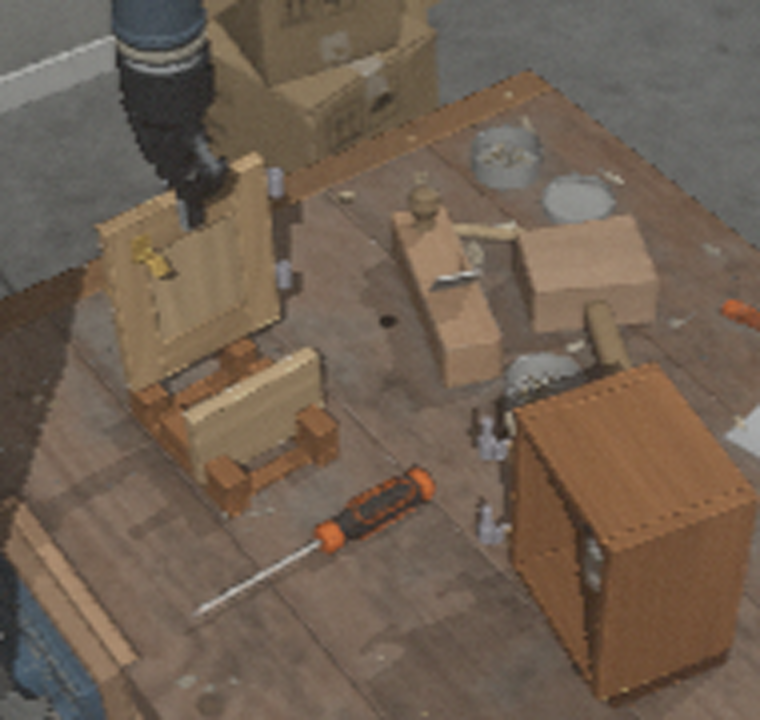

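Emit:
{"api": "send_rows", "payload": {
  "plan": "0 0 -8 0 5;0 0 -14 0 5;0 0 -14 0 5;0 0 -10 0 5;0 -10 -2 0 5;0 -20 0 0 5;0 -25 0 0 5;0 -25 0 0 5;0 -25 0 0 5;0 -25 0 0 5;0 -25 0 0 5;0 -25 0 0 5;0 -20 0 0 5;0 -12 0 0 5;0 -6 0 0 5;0 -3 0 0 5;0 0 0 0 5;0 0 0 0 5"
}}

```text
clock: 9.75
tool_pos: [478.2, 41.5, 285.6]
tcp_rot: [[-0.999, -0.05, -0.015], [-0.05, 0.999, 0.005], [0.015, 0.006, -1.0]]
force: [-0.9, -0.7, -3.7]
width: 15.1
```

```bash
python3 - <<'E'
from h import *
o=get_obs();print(o["tool_pos"],o["tcp_rot"].round(4).tolist(),o["clock"],o["qd"].round(2),o["force"],o["torque"])
E
```

```text
[478.2002314   41.51226072 285.62114056] [[-0.9987, -0.0497, -0.0149], [-0.0498, 0.9987, 0.0053], [0.0146, 0.0061, -0.9999]] 9.75 [-0.24  0.12 -0.26  0.06 -0.06  0.06  0.05] [-0.93393414 -0.7455133  -3.74594572] [-0.02838029 -0.03446167  0.01422021]
```

Emit:
{"api": "send_rows", "payload": {
  "plan": "0 6 4 2 5;0 6 8 3 5;0 4 10 3 5;0 0 10 3 5;0 0 10 2 5;0 0 10 1 5;0 0 8 0 5;0 0 4 0 5;0 0 0 0 5;0 0 0 0 5;0 0 0 0 5"
}}

```text
clock: 10.85
tool_pos: [478.1, 67.5, 219.6]
tcp_rot: [[-0.982, 0.188, -0.013], [0.187, 0.982, 0.008], [0.014, 0.006, -1.0]]
force: [-0.0, 0.1, -3.2]
width: 15.2
```

```bash
python3 - <<'E'
from h import *
o=get_obs();print(o["tool_pos"],o["tcp_rot"].round(4).tolist(),o["clock"],o["qd"].round(2),o["force"],o["torque"])
o,c=look("wrist","w6");look("scene","s3",(190,90,380,270),4)
E
```

```text
[478.0899503   67.45651752 219.56875424] [[-0.9822, 0.1875, -0.0127], [0.1874, 0.9822, 0.0082], [0.014, 0.0057, -0.9999]] 10.85 [ 0.11 -0.13 -0.05 -0.28 -0.01 -0.01  0.1 ] [-9.71756241e-04  1.35944148e-01 -3.24591342e+00] [-0.05078964 -0.02429664 -0.04837029]
```

View pics/w6.png

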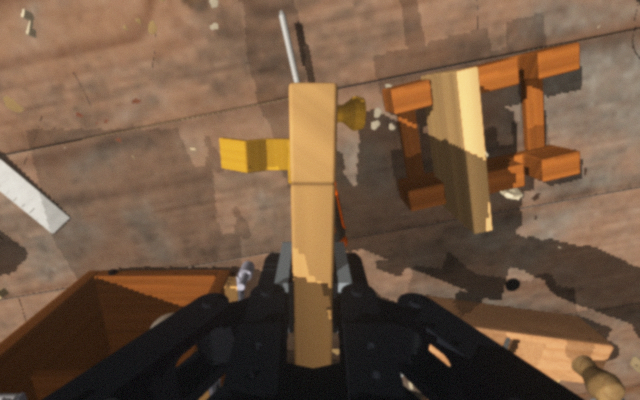

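View pics/s3.png

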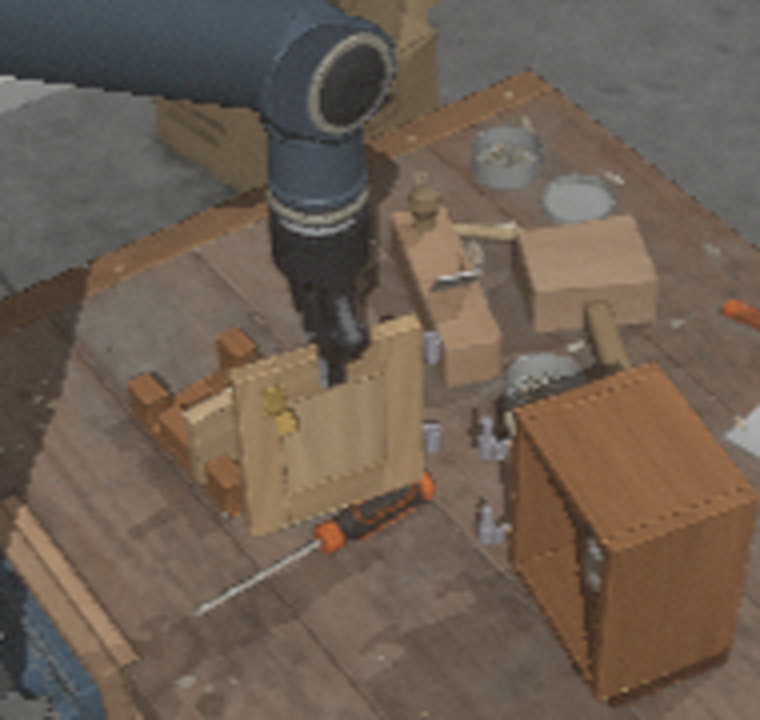

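```bash
python3 - <<'E'
from h import *
W=dict(np.load("pics/w6.npz"))
T=W["tool_from_camera"];K=W["camera_matrix"]
crop(W["img"][:,:,::-1],"w6a",(270,70,360,200),5)
for p in [(289.5,83),(336,83),(290,182),(333.5,182)]:
    d=T[:3,:3]@np.linalg.solve(K,[*p,1]);o=T[:3,3]
    for z in (-31,): print(p,(o+d*(z-o[2])/d[2]).round(1))
print(W["img"][76:92,300].sum(1),W["img"][76:92,325].sum(1))
for r in (90,130,200): print(W["img"][r,284:342].sum(1))
E
```

```text
(289.5, 83) [ 80.5  -7.9 -31. ]
(336, 83) [ 80.5   6.8 -31. ]
(290, 182) [ 47.9  -8.5 -31. ]
(333.5, 182) [ 47.9   6.6 -31. ]
[258 254 257 260 256 274 331 399 448 483 478 490 489 487 484 467] [322 319 321 329 330 325 350 381 434 444 449 466 458 460 460 460]
[299 284 285 307 386 464 500 503 487 489 469 477 467 476 470 475 484 485
 485 481 484 486 481 489 479 486 484 485 492 478 484 496 483 489 478 475
 474 475 468 457 465 460 462 449 458 445 454 454 448 419 389 332 254 259
 299 329 337 346]
[339 330 342 336 360 441 527 544 534 523 511 511 504 506 507 502 502 504
 495 496 494 497 484 474 484 481 478 477 474 470 474 471 461 457 457 452
 465 450 458 437 447 451 461 440 446 445 434 444 431 388 339 269 286 341
 366 375 374 379]
[352 350 362 354 362 355 397 465 482 482 471 470 463 457 454 455 448 450
 458 453 453 459 454 458 459 458 457 465 468 460 461 455 459 447 452 448
 449 440 450 449 449 444 444 439 441 443 434 423 362 292 225 163 146 190
 189 175 186 201]
```

View pics/w6a.png

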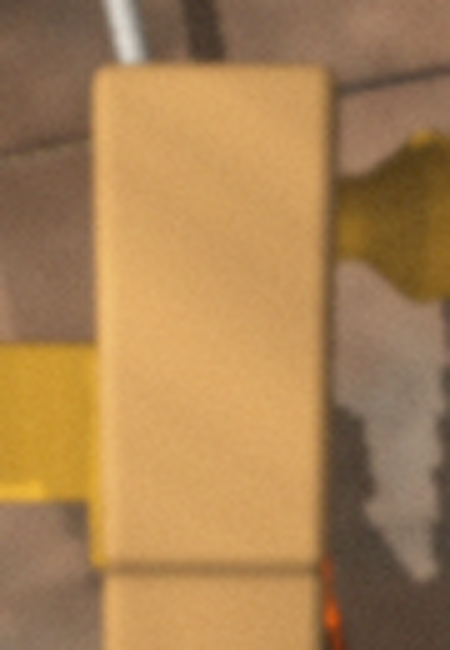

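Emit:
{"api": "send_rows", "payload": {
  "plan": "-2 -6 0 0 5;-2 -9 0 0 5;-2 -10 0 0 5;-2 -10 0 0 5;-2 -10 0 0 5;-2 -10 0 0 5;-2 -8 0 0 5;-2 -5 0 0 5;-1 -2 0 0 5;0 -1 0 0 5;0 0 0 0 5;0 0 0 0 5"
}}

```text
clock: 12.15
tool_pos: [482.2, -13.5, 219.7]
tcp_rot: [[-0.982, 0.19, -0.011], [0.19, 0.982, 0.008], [0.012, 0.006, -1.0]]
force: [-0.1, -0.1, -2.8]
width: 15.3
```

```bash
cat > st.py <<'E'
from h import *
o=get_obs();R=o["tcp_rot"];p=o["tool_pos"]
print("t",o["clock"],"tcp",p.round(2),"yaw of -x",np.degrees(np.arctan2(-R[1,0],-R[0,0])).round(2),"z",R[:,2].round(4))
print("F",o["force"].round(2),"T",o["torque"].round(3),"qd",np.abs(o["qd"]).max().round(2),"w",o["width"].round(1))
hi=p+R@[-92,0,19];lo=p+R@[-92,0,129];print("hi",hi.round(1),"lo",lo.round(1))
E
python3 st.py; python3 - <<'E'
from h import *
o,c=look("scene","s4",(270,140,350,220),8)
o,c=look("top","t4",(290,140,370,220),8)
E
```

```text
t 12.15 tcp [482.17 -13.49 219.74] yaw of -x -10.96 z [-0.0106  0.0085 -0.9999]Traceback (most recent call last):
  File "st.py", line 4, in <module>
    print("F",o["force"].round(2),"T",o["torque"].round(3),"qd",np.abs(o["qd"]).max().round(2),"w",o["width"].round(1))
                                                                                                   ^^^^^^^^^^^^^^^^
AttributeError: 'float' object has no attribute 'round'
```

View pics/s4.png

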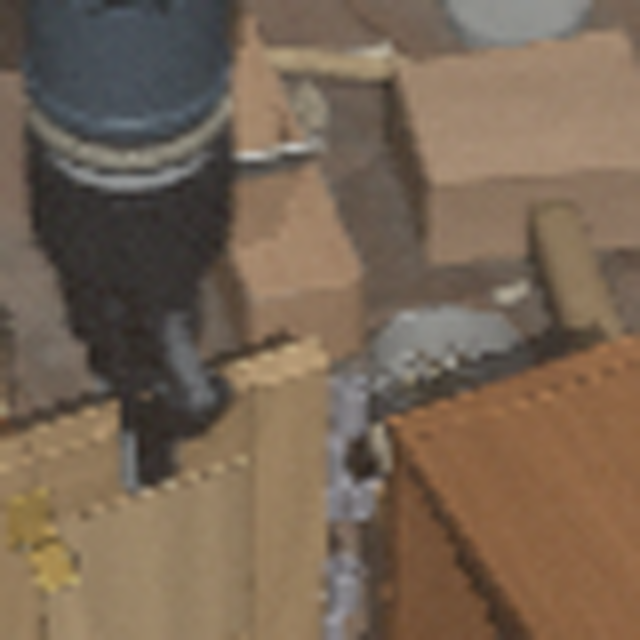

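View pics/t4.png

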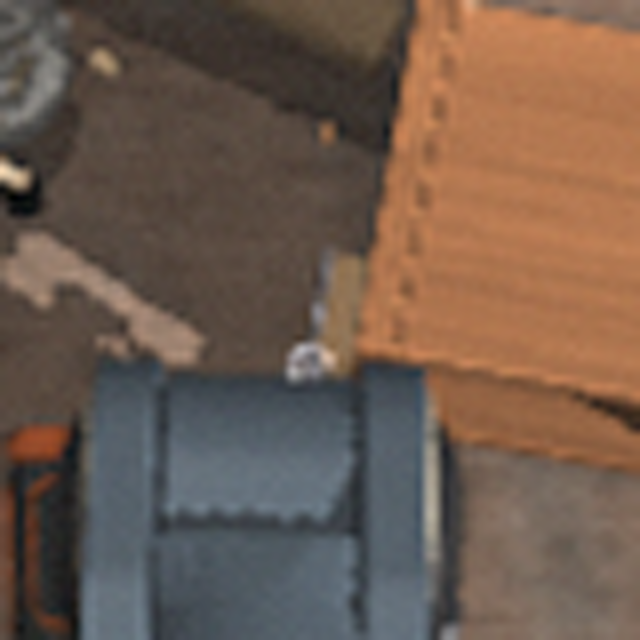

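```bash
sed -i 's/o\["width"\].round(1)/round(o["width"],1)/' st.py; python3 st.py; python3 - <<'E'
from h import *
T=dict(np.load("pics/t4.npz"))
px=lambda x,y,ox,oy,s:((x+.5)/s-.5+ox,(y+.5)/s-.5+oy)
print(plane(T,px(308,365,290,140,8),225))
E
```

```text
t 12.25 tcp [482.12 -13.45 219.75] yaw of -x -10.95 z [-0.0107  0.0084 -0.9999]
F [-0.74 -0.51 -3.37] T [0.006 0.009 0.003] qd 0.09 w 14.9
hi [572.2 -30.8 199.6] lo [571.1 -29.8  89.7]
[573.66422326 -30.66041802 225.        ]
```

Emit:
{"api": "send_rows", "payload": {
  "plan": "0.7 3 0 0 5;0.6 3 0 0 5;0 0 0 0 5;0 0 0 0 5"
}}

```text
clock: 12.65
tool_pos: [482.0, -5.7, 219.8]
tcp_rot: [[-0.982, 0.188, -0.011], [0.188, 0.982, 0.009], [0.012, 0.007, -1.0]]
force: [0.3, 0.3, -3.4]
width: 15.0
```

```bash
python3 st.py
```

```text
t 12.65 tcp [481.97  -5.72 219.81] yaw of -x -10.84 z [-0.0107  0.0088 -0.9999]
F [ 0.34  0.31 -3.43] T [-0.016 -0.008 -0.014] qd 0.33 w 15.0
hi [572.1 -22.9 199.7] lo [570.9 -21.9  89.7]
```

Emit:
{"api": "send_rows", "payload": {
  "plan": "0 -1 0 0 5;0 0 0 0 5;0 0 3 0 5;0 0 3 0 5;0 0 2 0 5;0 0 0 0 5;0 0 0 0 5"
}}

```text
clock: 13.35
tool_pos: [481.4, -7.1, 210.8]
tcp_rot: [[-0.982, 0.189, -0.011], [0.189, 0.982, 0.008], [0.013, 0.006, -1.0]]
force: [-0.6, -0.1, -3.5]
width: 15.3
```

```bash
python3 st.py;python3 - <<'E'
from h import *
o,c=look("scene","s5",(290,160,340,215),11)
E
```

```text
t 13.35 tcp [481.44  -7.07 210.78] yaw of -x -10.87 z [-0.0114  0.0085 -0.9999]
F [-0.64 -0.11 -3.53] T [-0.032 -0.032  0.015] qd 0.22 w 15.3
hi [571.6 -24.3 190.6] lo [570.3 -23.3  80.6]
```

View pics/s5.png

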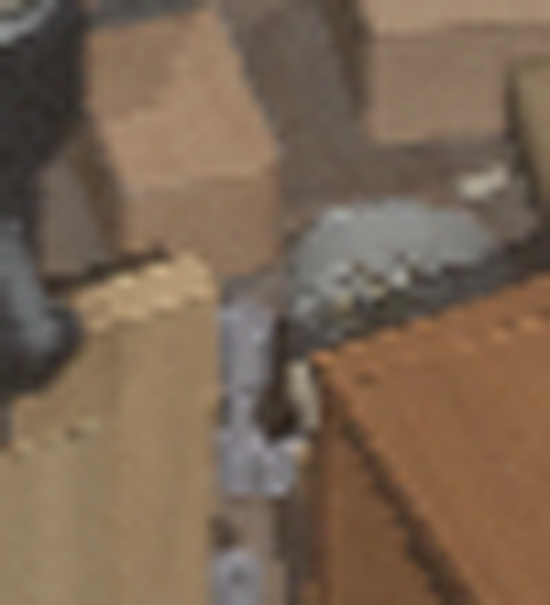

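Emit:
{"api": "send_rows", "payload": {
  "plan": "0 0 1.5 0 5;0 0 1.5 0 5;0 0 1 0 5;0 0 0 0 5"
}}

```text
clock: 13.8
tool_pos: [481.6, -6.9, 206.6]
tcp_rot: [[-0.982, 0.189, -0.011], [0.189, 0.982, 0.009], [0.012, 0.006, -1.0]]
force: [0.0, -0.3, -3.5]
width: 14.9
```

```bash
python3 st.py
```

```text
t 13.8 tcp [481.55  -6.94 206.65] yaw of -x -10.87 z [-0.0109  0.0086 -0.9999]
F [ 0.02 -0.33 -3.47] T [ 0.006  0.025 -0.028] qd 0.05 w 14.9
hi [571.7 -24.1 186.5] lo [570.5 -23.2  76.5]
```

Emit:
{"api": "send_rows", "payload": {
  "plan": "0 0 1 0 5;0 0 1 0 5;0 0 1 0 5;0 0 0 0 5"
}}

```text
clock: 14.2
tool_pos: [481.7, -6.9, 203.6]
tcp_rot: [[-0.982, 0.189, -0.01], [0.189, 0.982, 0.009], [0.012, 0.007, -1.0]]
force: [-0.1, -0.2, -2.3]
width: 15.1
```

```bash
python3 st.py
```

```text
t 14.2 tcp [481.72  -6.9  203.65] yaw of -x -10.87 z [-0.0104  0.0087 -0.9999]
F [-0.1  -0.15 -2.25] T [-0.091  0.01  -0.006] qd 0.25 w 15.1
hi [571.9 -24.1 183.6] lo [570.7 -23.1  73.6]
```

Emit:
{"api": "send_rows", "payload": {
  "plan": "0 0 1 0 5;0 0 0 0 5"
}}

```text
clock: 14.4
tool_pos: [481.8, -6.6, 202.9]
tcp_rot: [[-0.982, 0.188, -0.01], [0.188, 0.982, 0.009], [0.012, 0.007, -1.0]]
force: [0.1, 1.3, -3.8]
width: 15.4
```

```bash
python3 st.py
```

```text
t 14.4 tcp [481.81  -6.58 202.89] yaw of -x -10.85 z [-0.0101  0.0093 -0.9999]
F [ 0.09  1.28 -3.81] T [ 0.169 -0.009  0.054] qd 0.33 w 15.4
hi [572.  -23.7 182.8] lo [570.9 -22.7  72.8]
```

Emit:
{"api": "send_rows", "payload": {
  "plan": "0 0 1 0 5;0 0 1 0 5;0 0 0 0 5"
}}

```text
clock: 14.7
tool_pos: [481.7, -6.4, 200.4]
tcp_rot: [[-0.982, 0.188, -0.01], [0.188, 0.982, 0.009], [0.012, 0.007, -1.0]]
force: [1.3, 0.5, -2.3]
width: 15.0
```

```bash
python3 st.py
```

```text
t 14.7 tcp [481.65  -6.36 200.44] yaw of -x -10.82 z [-0.0104  0.0092 -0.9999]
F [ 1.32  0.49 -2.25] T [ 0.052 -0.071  0.042] qd 0.13 w 15.0
hi [571.8 -23.5 180.3] lo [570.7 -22.4  70.4]
```

Emit:
{"api": "send_rows", "payload": {
  "plan": "0 0 1 0 5;0 0 1 0 5;0 0 1 0 5;0 0 0 0 5"
}}

```text
clock: 15.1
tool_pos: [481.6, -6.4, 197.0]
tcp_rot: [[-0.982, 0.188, -0.011], [0.188, 0.982, 0.009], [0.012, 0.007, -1.0]]
force: [0.1, 0.5, -4.5]
width: 14.9
```

```bash
python3 st.py
```

```text
t 15.1 tcp [481.6  -6.4 197. ] yaw of -x -10.83 z [-0.0106  0.0091 -0.9999]
F [ 0.07  0.54 -4.5 ] T [ 0.096 -0.037  0.037] qd 0.12 w 14.9
hi [571.8 -23.5 176.9] lo [570.6 -22.5  66.9]
```

Emit:
{"api": "send_rows", "payload": {
  "plan": "0 0 1.5 0 5;0 0 1.5 0 5;0 0 1.5 0 5;0 0 1.5 0 5;0 0 0 0 5"
}}

```text
clock: 15.6
tool_pos: [481.6, -6.3, 190.4]
tcp_rot: [[-0.982, 0.188, -0.01], [0.188, 0.982, 0.009], [0.012, 0.007, -1.0]]
force: [0.1, -0.0, -3.3]
width: 15.0
```

```bash
python3 st.py
```

```text
t 15.6 tcp [481.58  -6.35 190.43] yaw of -x -10.83 z [-0.0105  0.0091 -0.9999]
F [ 0.14 -0.05 -3.27] T [ 0.111 -0.091  0.037] qd 0.15 w 15.0
hi [571.7 -23.5 170.3] lo [570.6 -22.5  60.3]
```

Emit:
{"api": "send_rows", "payload": {
  "plan": "0 0 1.5 0 5;0 0 1.5 0 5;0 0 1 0 5;0 0 0 0 5"
}}

```text
clock: 16.0
tool_pos: [481.6, -6.3, 186.1]
tcp_rot: [[-0.982, 0.188, -0.01], [0.188, 0.982, 0.009], [0.012, 0.007, -1.0]]
force: [0.5, 0.3, -4.3]
width: 15.0
```

```bash
python3 st.py
```

```text
t 16.0 tcp [481.57  -6.3  186.06] yaw of -x -10.83 z [-0.0105  0.009  -0.9999]
F [ 0.49  0.31 -4.26] T [ 0.075 -0.01   0.029] qd 0.09 w 15.0
hi [571.7 -23.4 166. ] lo [570.6 -22.4  56. ]
```

Emit:
{"api": "send_rows", "payload": {
  "plan": "0 0 1 0 5;0 0 1 0 5;0 0 1 0 5;0 0 0 0 5"
}}

```text
clock: 16.4
tool_pos: [481.5, -6.3, 182.8]
tcp_rot: [[-0.982, 0.188, -0.01], [0.188, 0.982, 0.009], [0.012, 0.007, -1.0]]
force: [-0.3, -0.2, -3.6]
width: 15.0
```

```bash
python3 st.py
```

```text
t 16.4 tcp [481.55  -6.26 182.84] yaw of -x -10.83 z [-0.0105  0.0091 -0.9999]
F [-0.26 -0.17 -3.64] T [ 0.028 -0.049  0.06 ] qd 0.15 w 15.0
hi [571.7 -23.4 162.7] lo [570.6 -22.4  52.8]
```

Emit:
{"api": "send_rows", "payload": {
  "plan": "0 0 1 0 5;0 0 0 0 5"
}}

```text
clock: 16.6
tool_pos: [481.6, -6.2, 181.9]
tcp_rot: [[-0.982, 0.188, -0.01], [0.188, 0.982, 0.009], [0.012, 0.007, -1.0]]
force: [-0.5, 0.9, -2.9]
width: 15.3
```

```bash
python3 st.py
```

```text
t 16.6 tcp [481.63  -6.25 181.91] yaw of -x -10.83 z [-0.0102  0.0091 -0.9999]
F [-0.49  0.92 -2.87] T [0.041 0.021 0.019] qd 0.08 w 15.3
hi [571.8 -23.4 161.8] lo [570.7 -22.4  51.8]
```

Emit:
{"api": "send_rows", "payload": {
  "plan": "0 0 1 0 5;0 0 0 0 5"
}}

```text
clock: 16.8
tool_pos: [481.7, -6.2, 181.7]
tcp_rot: [[-0.982, 0.188, -0.01], [0.188, 0.982, 0.01], [0.012, 0.008, -1.0]]
force: [-1.4, 0.2, -3.2]
width: 14.9
```

```bash
python3 st.py; python3 -c "
from h import *
look('scene','s6',(280,150,340,215),10)"
```

```text
t 16.8 tcp [481.67  -6.16 181.68] yaw of -x -10.82 z [-0.01    0.0096 -0.9999]
F [-1.36  0.19 -3.24] T [ 0.001 -0.076  0.004] qd 0.22 w 14.9
hi [571.8 -23.3 161.6] lo [570.7 -22.2  51.6]
```

View pics/s6.png

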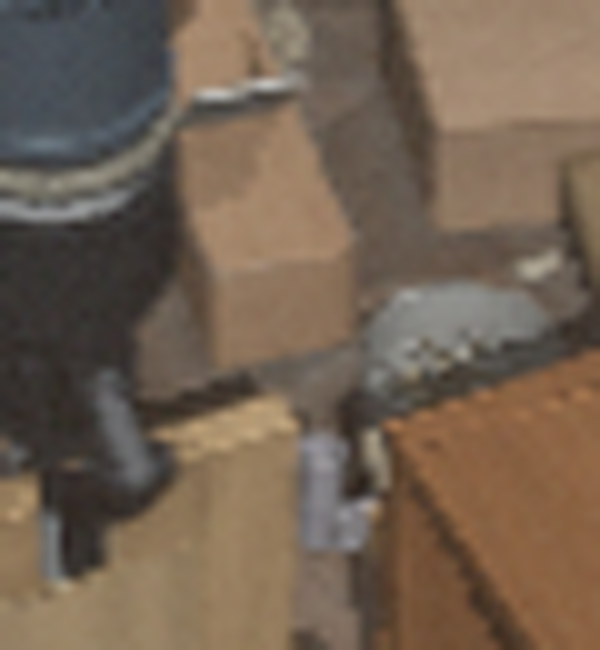

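Emit:
{"api": "send_rows", "payload": {
  "plan": "0 0 1 0 5;0 0 1 0 5;0 0 0 0 5"
}}

```text
clock: 17.15
tool_pos: [481.7, -6.2, 181.6]
tcp_rot: [[-0.982, 0.188, -0.009], [0.188, 0.982, 0.011], [0.011, 0.009, -1.0]]
force: [-1.5, 0.6, -2.1]
width: 15.0
```

```bash
python3 st.py
```

```text
t 17.15 tcp [481.72  -6.16 181.59] yaw of -x -10.84 z [-0.0095  0.0106 -0.9999]
F [-1.46  0.59 -2.11] T [-0.08  -0.012  0.019] qd 0.3 w 15.0
hi [571.9 -23.3 161.6] lo [570.9 -22.1  51.6]
```

Emit:
{"api": "send_rows", "payload": {
  "plan": "0 0 0 0 40;0 0 0 0 50;0 0 0 0 50;0 0 0 0 50;0 0 -3 0 50;0 0 -8 0 50;0 0 -12 0 50;0 0 -12 0 50;0 0 -12 0 50;0 0 -12 0 50;0 0 -10 0 50;0 0 -5 0 50;0 0 0 0 50;0 0 0 0 50"
}}

```text
clock: 18.55
tool_pos: [485.2, -7.5, 265.3]
tcp_rot: [[-0.982, 0.189, 0.0], [0.189, 0.982, 0.011], [0.002, 0.011, -1.0]]
force: [0.3, 0.1, -0.3]
width: 49.9
```

```bash
python3 st.py; python3 -c "
from h import *
look('scene','s7',(230,120,390,270),5);look('wrist','w7')"
```

```text
t 18.55 tcp [485.21  -7.49 265.34] yaw of -x -10.89 z [ 2.000e-04  1.120e-02 -9.999e-01]
F [ 0.27  0.14 -0.32] T [-0.002 -0.018 -0.055] qd 0.34 w 49.9
hi [575.6 -24.7 246.2] lo [575.6 -23.4 136.2]
```

View pics/s7.png

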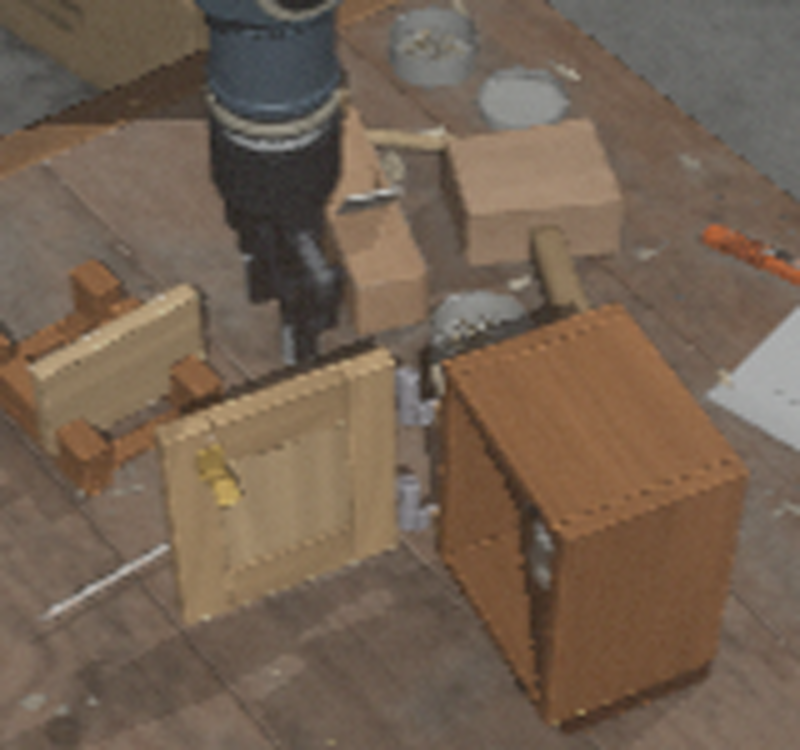

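View pics/w7.png

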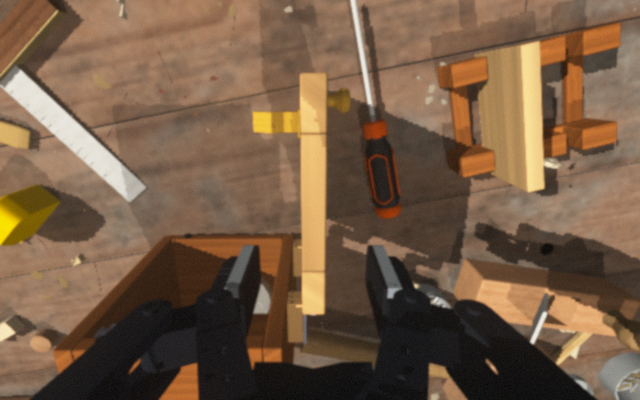

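Emit:
{"api": "send_rows", "payload": {
  "plan": "4 5 0 0 0;7 8 0 0 0;8 9 0 0 0;8 9 0 0 0;7 8 0 0 0;4 5 0 0 0;2 2 0 0 0;0 0 0 0 0;0 0 6 0 0;0 0 12 0 0;0 0 12 0 0;0 0 12 0 0;0 0 12 0 0;0 0 12 0 0;0 0 12 0 0;0 0 8 0 0;0 0 4 0 0;0 0 0 0 0;0 0 0 0 0"
}}

```text
clock: 20.55
tool_pos: [448.3, 47.0, 162.9]
tcp_rot: [[-0.981, 0.195, -0.011], [0.195, 0.981, 0.006], [0.012, 0.004, -1.0]]
force: [0.6, 0.7, -0.4]
width: 0.1
```

```bash
python3 st.py; cat > path.py <<'E'
from h import *
import sys
psi=np.radians(-10.9);H=np.array([571.5,-23.5]);C=np.array([[np.cos(psi),-np.sin(psi)],[np.sin(psi),np.cos(psi)]])
o=get_obs();R=o["tcp_rot"];p=o["tool_pos"][:2].copy()
for th in map(float,sys.argv[1:]):
    t=np.radians(th);r=130+25*(90-th)/90
    u=np.array([-np.sin(t),-np.cos(t)]);n=np.array([-np.cos(t),np.sin(t)])
    w=H+C@(r*u+n*(8+11*abs(np.cos(t))+14.5*abs(np.sin(t))))
    d=w-p;p=w
    print(th,w.round(1),"tool dxy",(R[:2,:2].T@d).round(1),"rad",np.hypot(*w).round(0))
E
python3 path.py 90 80 70 60 50 40 30 20 10 5 0; python3 -c "
from h import *
look('scene','s8',(230,120,390,270),5);look('wrist','w8')"
```

```text
t 20.55 tcp [448.33  47.05 162.91] yaw of -x -11.22 z [-0.0113  0.0063 -0.9999]
F [ 0.58  0.74 -0.36] T [-0.008  0.034  0.043] qd 0.19 w 0.1
hi [538.3  29.3 142.8] lo [537.1  30.   32.8]
90.0 [448.1  23.2] tool dxy [ -4.4 -23.5] rad 449.0
80.0 [439.1   2.8] tool dxy [  4.8 -21.8] rad 439.0
70.0 [433.6 -19.9] tool dxy [  1.  -23.3] rad 434.0
60.0 [432.3 -44.1] tool dxy [ -3.4 -24.1] rad 435.0
50.0 [435.5 -69.3] tool dxy [ -8. -24.] rad 441.0
40.0 [443.6 -94.3] tool dxy [-12.8 -23. ] rad 454.0
30.0 [ 456.7 -118.1] tool dxy [-17.5 -20.9] rad 472.0
20.0 [ 474.8 -139.8] tool dxy [-21.9 -17.7] rad 495.0
10.0 [ 497.3 -158.1] tool dxy [-25.6 -13.6] rad 522.0
5.0 [ 510.  -165.7] tool dxy [-14.  -5.] rad 536.0
0.0 [ 523.5 -172.1] tool dxy [-14.6  -3.7] rad 551.0
```

View pics/w8.png

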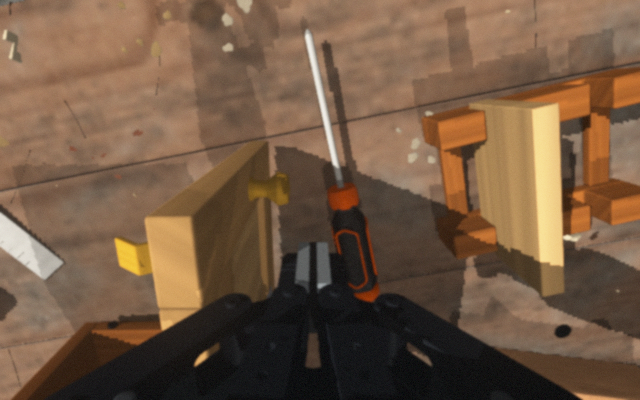

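View pics/s8.png

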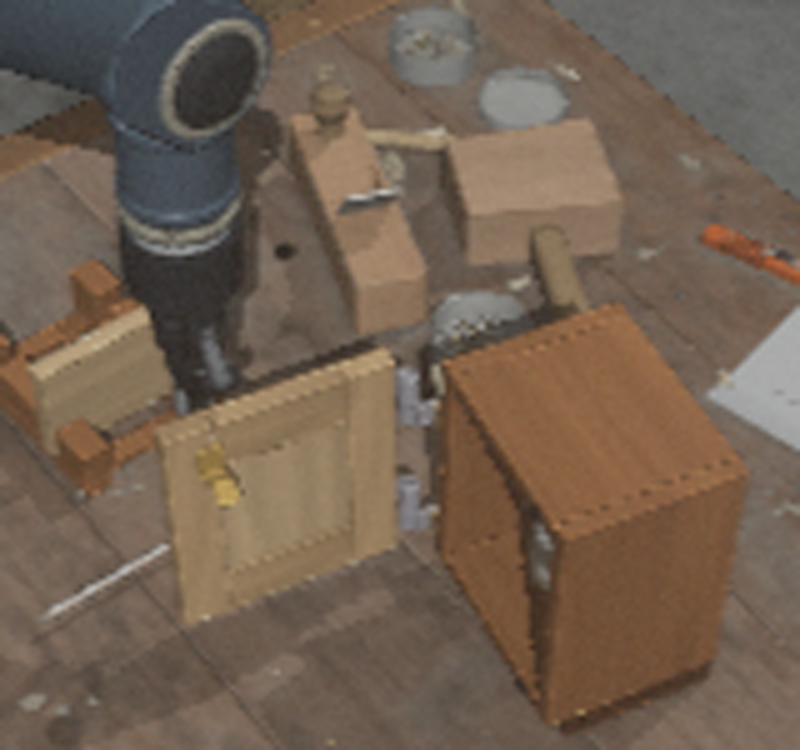

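Emit:
{"api": "send_rows", "payload": {
  "plan": "0 -5 -5 0 0;-1 -7 -4 0 0;-1 -7 0 0 0;1 -8 0 0 0;2 -9 0 0 0;2 -9 0 0 0;0.5 -10 0 0 0;0.5 -10 0 0 0;-1 -10 0 0 0;-2 -9 0 0 0;0 -4 0 0 0;0 0 0 0 0"
}}

```text
clock: 21.85
tool_pos: [429.3, -48.0, 174.0]
tcp_rot: [[-0.98, 0.197, -0.007], [0.197, 0.98, 0.007], [0.008, 0.006, -1.0]]
force: [0.2, -0.8, -0.3]
width: -0.3
```

```bash
python3 st.py;python3 path.py 60 50 40 30 20 10;  python3 -c "
from h import *
look('scene','s9',(230,120,390,270),5);look('wrist','w9')"
```

```text
t 21.85 tcp [429.26 -48.03 174.  ] yaw of -x -11.38 z [-0.0071  0.0074 -0.9999]
F [ 0.23 -0.8  -0.33] T [0.02  0.039 0.04 ] qd 0.4 w -0.3
hi [519.3 -66.  154.2] lo [518.5 -65.2  44.2]
60.0 [432.3 -44.1] tool dxy [-2.2  4.4] rad 435.0
50.0 [435.5 -69.3] tool dxy [ -8.1 -24. ] rad 441.0
40.0 [443.6 -94.3] tool dxy [-12.9 -22.9] rad 454.0
30.0 [ 456.7 -118.1] tool dxy [-17.6 -20.8] rad 472.0
20.0 [ 474.8 -139.8] tool dxy [-21.9 -17.7] rad 495.0
10.0 [ 497.3 -158.1] tool dxy [-25.7 -13.5] rad 522.0
```

View pics/w9.png

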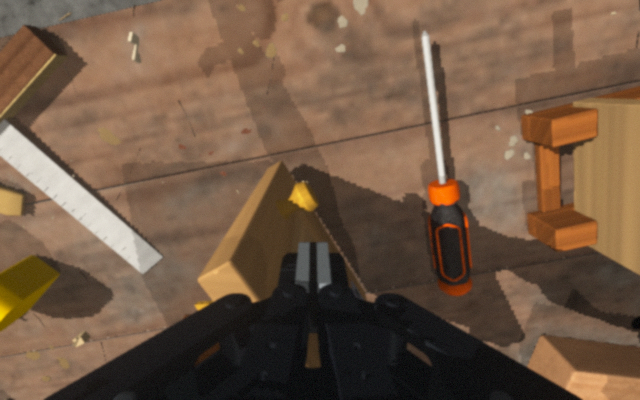

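Emit:
{"api": "send_rows", "payload": {
  "plan": "-3 -6 0 0 0;-4 -9 0 0 0;-5 -10 0 0 0;-6 -10 0 0 0;-7 -10 0 0 0;-7 -9 0 0 0;-9 -9 0 0 0;-9 -8 0 0 0;-9 -8 0 0 0;-8 -6 0 0 0;-4 -2 0 0 0;0 0 0 0 0;0 0 0 0 0"
}}

```text
clock: 23.25
tool_pos: [487.1, -153.6, 172.3]
tcp_rot: [[-0.981, 0.192, -0.008], [0.192, 0.981, 0.007], [0.009, 0.005, -1.0]]
force: [0.8, -0.5, -0.7]
width: 0.3
```

```bash
python3 st.py;python3 path.py 30 20 15 10 5 0 -3;  python3 -c "
from h import *
look('scene','s10',(230,120,390,270),5);look('wrist','w10')"
```

```text
t 23.25 tcp [ 487.07 -153.58  172.25] yaw of -x -11.06 z [-0.0076  0.0068 -0.9999]
F [ 0.75 -0.46 -0.72] T [ 0.017  0.004 -0.023] qd 0.27 w 0.3
hi [ 577.2 -171.1  152.4] lo [ 576.4 -170.4   42.5]
30.0 [ 456.7 -118.1] tool dxy [36.6 29. ] rad 472.0
20.0 [ 474.8 -139.8] tool dxy [-21.8 -17.8] rad 495.0
15.0 [ 485.5 -149.4] tool dxy [-12.4  -7.4] rad 508.0
10.0 [ 497.3 -158.1] tool dxy [-13.2  -6.3] rad 522.0
5.0 [ 510.  -165.7] tool dxy [-13.9  -5. ] rad 536.0
0.0 [ 523.5 -172.1] tool dxy [-14.5  -3.7] rad 551.0
-3.0 [ 530.5 -175.1] tool dxy [-7.4 -1.6] rad 559.0
```

View pics/w10.png

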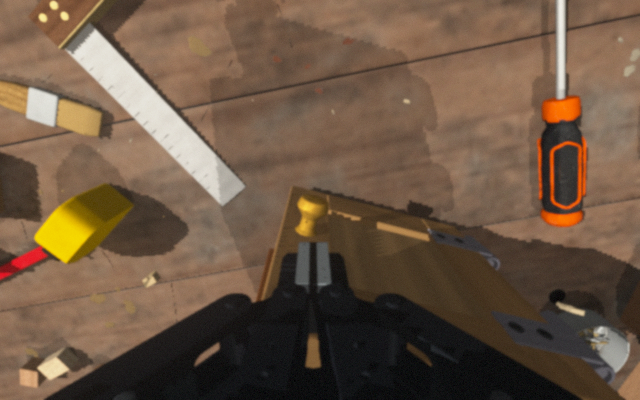

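View pics/s10.png

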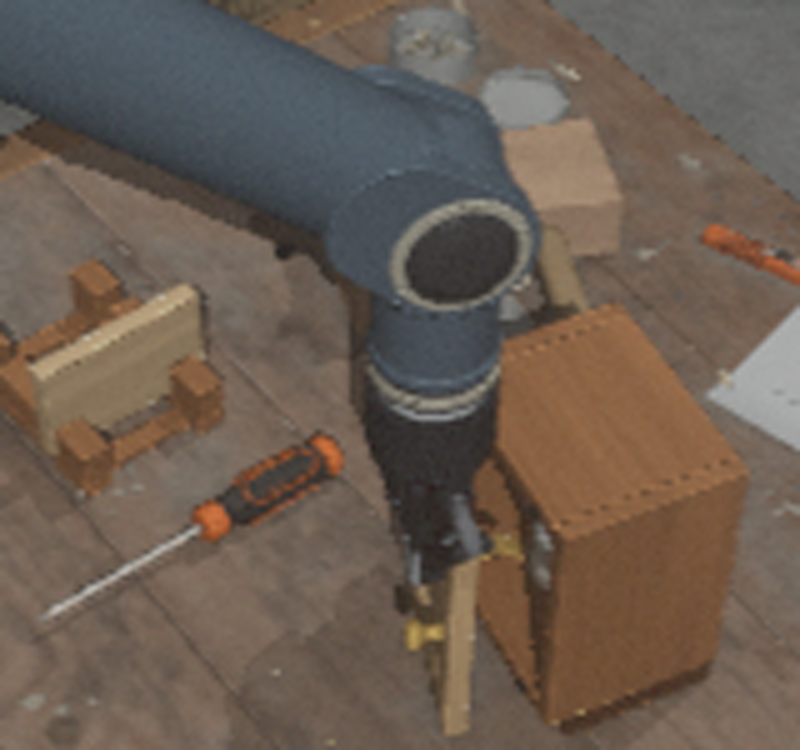

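Emit:
{"api": "send_rows", "payload": {
  "plan": "-4 -1 0 0 0;-4 -1 0 0 0;-4 -1 0 0 0;-4 -1 0 0 0;-4 -1 0 0 0;-4 -1 0 0 0"
}}

```text
clock: 23.95
tool_pos: [510.5, -163.1, 172.2]
tcp_rot: [[-0.982, 0.189, -0.008], [0.189, 0.982, 0.008], [0.009, 0.007, -1.0]]
force: [-2.3, 1.5, 0.4]
width: -0.1
```

```bash
python3 st.py;python3 path.py 5 0 -3
```

```text
t 23.95 tcp [ 510.49 -163.08  172.17] yaw of -x -10.92 z [-0.008   0.0083 -0.9999]
F [-2.27  1.53  0.44] T [ 0.234  0.252 -0.006] qd 5.35 w -0.1
hi [ 600.7 -180.3  152.3] lo [ 599.8 -179.4   42.3]
5.0 [ 510.  -165.7] tool dxy [ 0.  -2.7] rad 536.0
0.0 [ 523.5 -172.1] tool dxy [-14.5  -3.7] rad 551.0
-3.0 [ 530.5 -175.1] tool dxy [-7.4 -1.7] rad 559.0
```

Emit:
{"api": "send_rows", "payload": {
  "plan": "-3 0 0 0 0;-3 0 0 0 0;-3 0 0 0 0"
}}

```text
clock: 24.25
tool_pos: [518.9, -165.6, 171.9]
tcp_rot: [[-0.982, 0.19, -0.011], [0.19, 0.982, 0.008], [0.012, 0.006, -1.0]]
force: [-0.1, -0.1, -0.2]
width: 0.0
```

```bash
python3 st.py
```

```text
t 24.25 tcp [ 518.86 -165.62  171.86] yaw of -x -10.97 z [-0.011   0.0083 -0.9999]
F [-0.1  -0.07 -0.25] T [-0.021  0.147  0.038] qd 4.07 w 0.0
hi [ 609.  -183.   151.7] lo [ 607.8 -182.1   41.7]
```

Emit:
{"api": "send_rows", "payload": {
  "plan": "-2 0 0 0 0;-2 0 0 0 0;-2 0 0 0 0;0 0 0 0 0"
}}

```text
clock: 24.65
tool_pos: [525.2, -166.6, 171.8]
tcp_rot: [[-0.982, 0.19, -0.012], [0.19, 0.982, 0.009], [0.013, 0.006, -1.0]]
force: [-1.2, 0.8, 0.9]
width: 0.3
```

```bash
python3 st.py;python3 -c "
from h import *
look('scene','s11',(230,120,390,270),5);look('wrist','w11')"
```

```text
t 24.65 tcp [ 525.22 -166.63  171.78] yaw of -x -10.95 z [-0.012   0.0087 -0.9999]
F [-1.15  0.82  0.88] T [ 0.042  0.161 -0.003] qd 0.11 w 0.3
hi [ 615.3 -183.9  151.5] lo [ 614.  -183.    41.6]
```

View pics/w11.png

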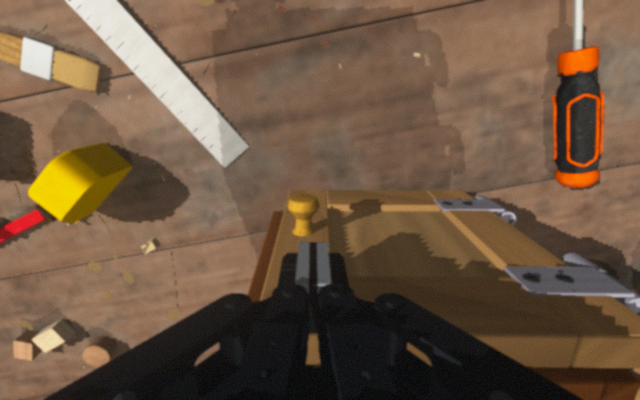

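View pics/s11.png

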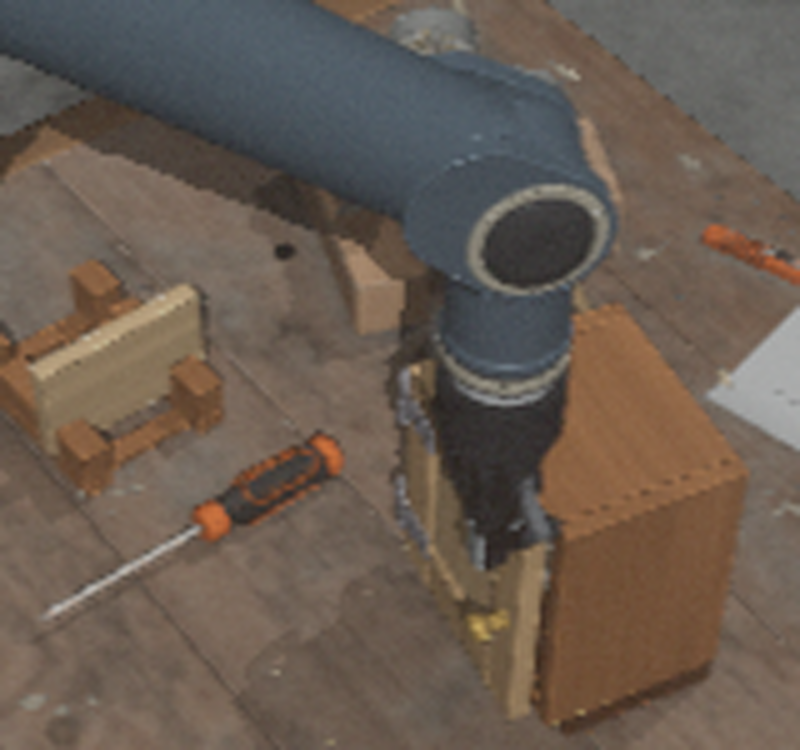

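Emit:
{"api": "send_rows", "payload": {
  "plan": "-3 0 0 0 0;-3 0 0 0 0;-3 0 0 0 0"
}}

```text
clock: 25.05
tool_pos: [524.7, -166.5, 171.5]
tcp_rot: [[-0.981, 0.191, -0.033], [0.191, 0.982, 0.017], [0.035, 0.01, -0.999]]
force: [-11.1, 3.2, 8.4]
width: -0.1
```

```bash
python3 st.py
```

```text
t 25.05 tcp [ 524.75 -166.52  171.49] yaw of -x -11.0 z [-0.0327  0.0166 -0.9993]
F [-11.09   3.15   8.42] T [0.441 1.989 0.057] qd 5.26 w -0.1
hi [ 614.4 -183.7  149.3] lo [ 610.8 -181.9   39.3]
```

Emit:
{"api": "send_rows", "payload": {
  "plan": "3 0 0 0 0;6 0 0 0 0;8 0 0 0 0;10 0 0 0 0;10 0 -5 0 0;10 0 -10 0 0;8 0 -15 0 0;4 0 -15 0 0;0 0 -15 0 0;0 0 -10 0 0;0 0 0 0 0;0 0 0 0 0"
}}

```text
clock: 26.25
tool_pos: [462.4, -155.0, 247.6]
tcp_rot: [[-0.981, 0.191, -0.027], [0.191, 0.981, 0.017], [0.03, 0.012, -0.999]]
force: [0.5, -0.6, -0.6]
width: 0.0
```

```bash
python3 st.py;python3 -c "
from h import *
look('scene','s12',(270,140,390,270),6);look('wrist','w12')
c=camera('top')['img'];crop(c[:,:,::-1],'t12',(300,120,430,220),6)"
```

```text
t 26.25 tcp [ 462.45 -155.04  247.57] yaw of -x -11.01 z [-0.0269  0.017  -0.9995]
F [ 0.51 -0.58 -0.6 ] T [ 0.001 -0.05   0.009] qd 0.59 w 0.0
hi [ 552.2 -172.3  225.8] lo [ 549.2 -170.4  115.9]
```

View pics/w12.png

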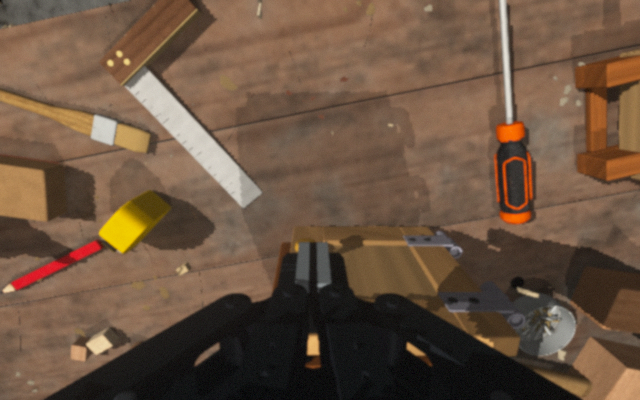

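View pics/s12.png

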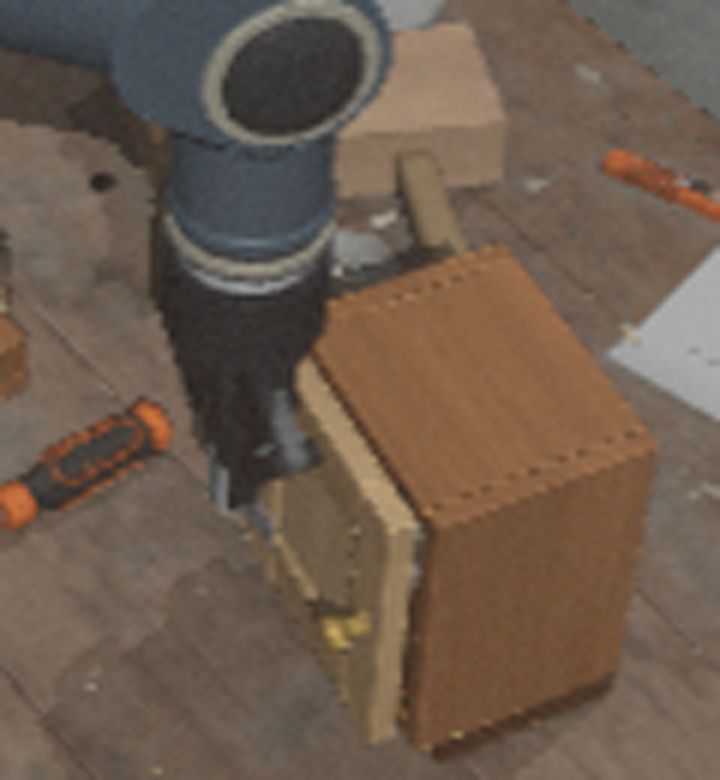

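View pics/t12.png

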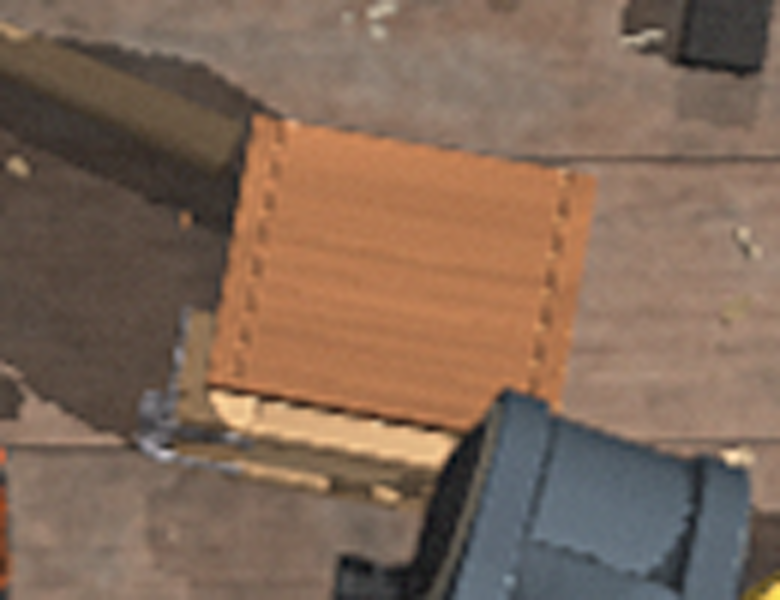

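Emit:
{"api": "send_rows", "payload": {
  "plan": "0 10 -10 0 0;0 20 -15 0 0;0 25 -15 0 0;0 25 -15 0 0;0 25 -15 0 0;0 25 -10 0 0;0 25 -5 0 0;0 25 0 0 0;0 25 0 0 0;0 25 0 0 0;0 25 0 0 0;0 15 0 0 0;0 8 0 0 0;0 0 0 0 0;0 0 0 0 0"
}}

```text
clock: 27.9
tool_pos: [519.2, 135.7, 340.6]
tcp_rot: [[-0.981, 0.189, -0.034], [0.189, 0.982, 0.017], [0.037, 0.011, -0.999]]
force: [0.8, 0.5, 0.3]
width: -0.0
```

```bash
python3 st.py;python3 -c "
from h import *
look('scene','s13',(290,140,400,280),5.5);look('top','t13',(310,120,430,220),6.5)"
```

```text
t 27.9 tcp [519.22 135.74 340.56] yaw of -x -10.87 z [-0.034   0.0173 -0.9993]
F [0.8  0.46 0.28] T [-0.066 -0.007 -0.009] qd 0.16 w -0.0
hi [608.9 118.7 318.2] lo [605.1 120.6 208.3]
```

View pics/s13.png

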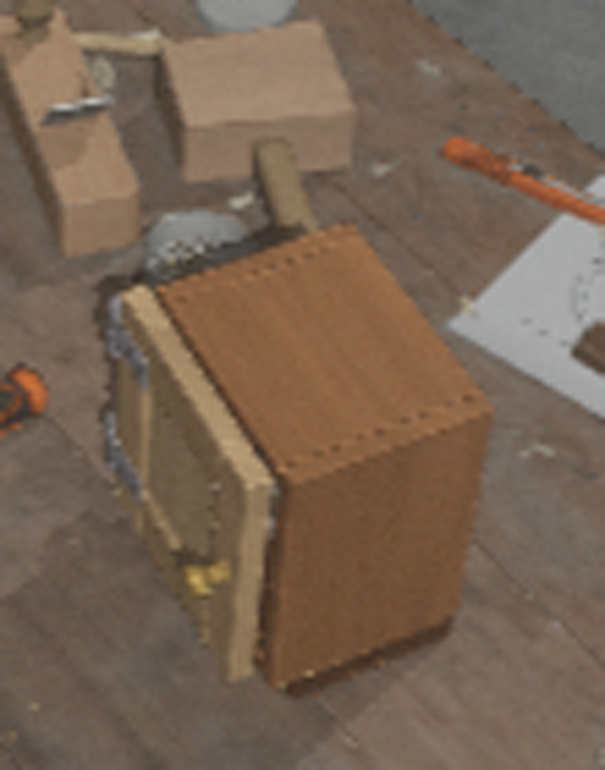

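View pics/t13.png

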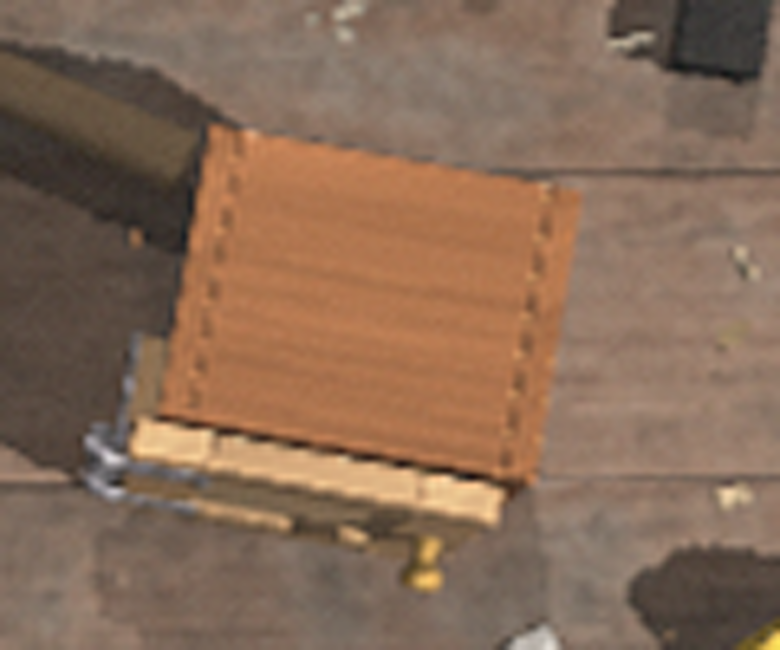

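```bash
python3 - <<'E'
from h import *
T=dict(np.load("pics/t13.npz"));S=dict(np.load("pics/s13.npz"))
def f(c,a,b,z,ox,oy,s):
    P=[plane(c,((p[0]+.5)/s-.5+ox,(p[1]+.5)/s-.5+oy),z)[:2] for p in (a,b)]
    d=P[0]-P[1];print(P[0].round(1),P[1].round(1),"yaw",np.degrees(np.arctan2(-d[0],d[1])).round(2),"len",np.hypot(*d).round(1));return P
print("top cam: door outer edge, door inner edge, cab front, cab back")
f(T,(131,460),(499,524),212,310,120,6.5)
f(T,(138,418),(505,488),212,310,120,6.5)
f(T,(163,416),(535,485),215,310,120,6.5)
f(T,(208,126),(580,190),215,310,120,6.5)
print("scene: door outer, inner, cab front, back")
f(S,(120,297),(248,490),212,290,140,5.5)
f(S,(150,288),(276,480),212,290,140,5.5)
f(S,(160,292),(288,483),215,290,140,5.5)
f(S,(350,226),(492,410),215,290,140,5.5)
E
```

```text
top cam: door outer edge, door inner edge, cab front, cab back
[561.  -35.3] [ 532.5 -192.4] yaw -10.3 len 159.6
[579.2 -38.5] [ 548.  -195.3] yaw -11.27 len 159.9
[579.6 -49.1] [ 548.8 -207.7] yaw -10.98 len 161.5
[706.9 -69.8] [ 677.4 -230.5] yaw -10.41 len 163.4
scene: door outer, inner, cab front, back
[561.2 -39.9] [ 531.5 -196.1] yaw -10.79 len 159.0
[579.7 -44.4] [ 548.1 -199.6] yaw -11.48 len 158.4
[580.6 -52.6] [ 550.4 -206.8] yaw -11.1 len 157.2
[704.9 -76. ] [ 675.1 -233.3] yaw -10.73 len 160.1
```

Emit:
{"api": "send_rows", "payload": {
  "plan": "-6 -12 0 0 0;-10 -20 0 0 0;-12 -22 0 0 0;-12 -22 0 0 0;-12 -22 0 0 0;-12 -22 0 0 0;-12 -22 0 0 0;-12 -22 0 0 0;-8 -15 0 0 0;-4 -7 0 0 0;0 -3 0 0 0;0 0 0 0 0;0 0 0 0 0"
}}

```text
clock: 29.3
tool_pos: [578.9, -99.4, 336.8]
tcp_rot: [[-0.977, 0.212, -0.032], [0.212, 0.977, 0.012], [0.034, 0.005, -0.999]]
force: [0.2, 0.8, -0.8]
width: 0.2
```

```bash
python3 st.py;python3 -c "
from h import *
o,c=look('wrist','w14',(60,60,480,330),1.9)"
```

```text
t 29.3 tcp [578.92 -99.39 336.76] yaw of -x -12.26 z [-0.0322  0.0122 -0.9994]
F [ 0.21  0.84 -0.82] T [ 0.013 -0.022 -0.05 ] qd 0.34 w 0.2
hi [ 668.2 -118.7  314.6] lo [ 664.6 -117.3  204.7]
```

View pics/w14.png

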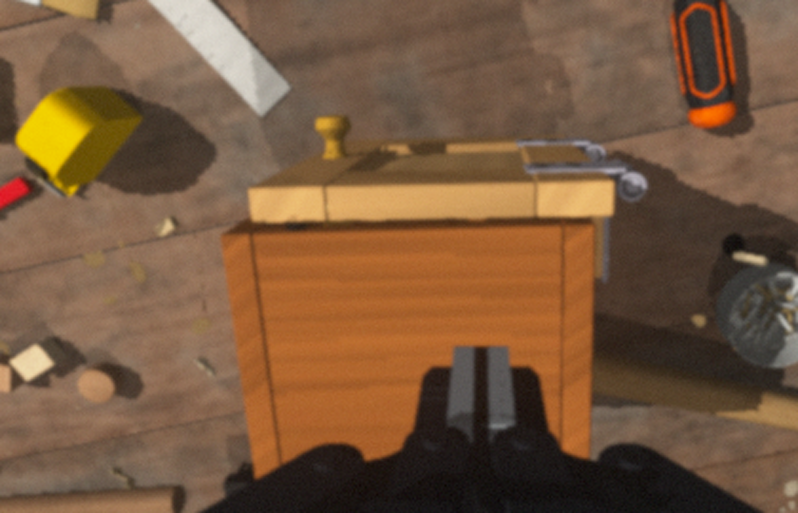

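```bash
python3 - <<'E'
from h import *
W=dict(np.load("pics/w14.npz"))
crop(W["img"][:,:,::-1],"w14a",(170,140,290,200),6.5);crop(W["img"][:,:,::-1],"w14b",(280,140,400,200),6.5)
E
```

```text
(no output)
```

View pics/w14a.png

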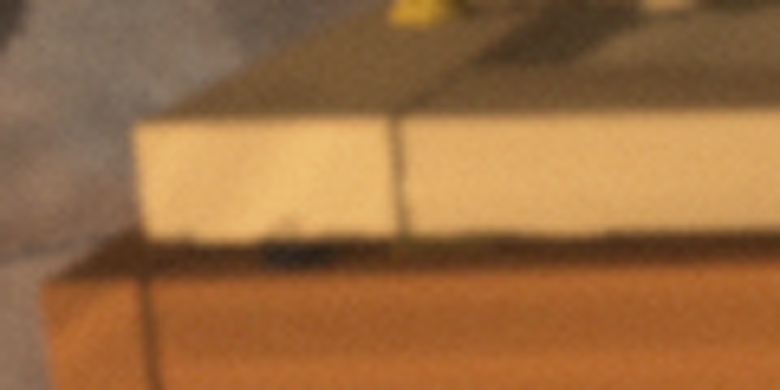

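View pics/w14b.png

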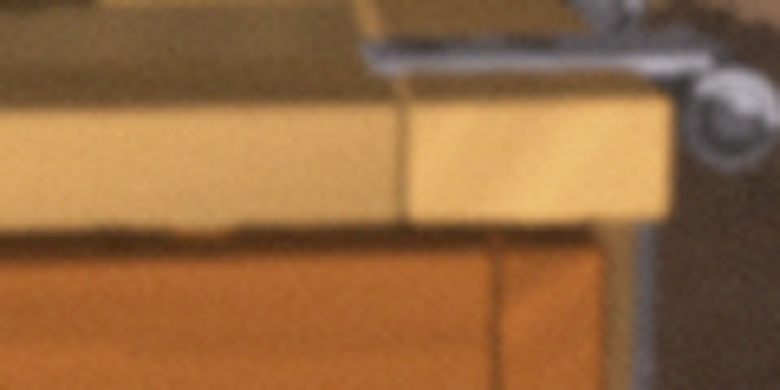

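```bash
python3 - <<'E'
from h import *
W=dict(np.load("pics/w14.npz"));s=6.5
g=lambda p,o,z: plane(W,((p[0]+.5)/s-.5+o,(p[1]+.5)/s-.5+140),z)[:2]
def f(a,b):
    d=b-a;y=np.degrees(np.arctan2(-d[0],d[1]));print(a.round(1),b.round(1),y.round(2),np.hypot(*d).round(1));return y
f(g((135,122),170,212),g((668,95),280,212))
f(g((148,240),170,212),g((665,217),280,212))
f(g((45,284),170,215),g((603,241),280,215))
a,b,c,e=g((148,240),170,212),g((665,217),280,212),g((45,284),170,215),g((603,241),280,215)
t=(e-c)/np.hypot(*(e-c));n=np.array([-t[1],t[0]])
print("gap free,hinge",(a-c)@n,(b-c)@n)
E
```

```text
[ 530.9 -191.2] [561.3 -37.6] -11.18 156.6
[ 545.8 -194.4] [576.7 -40.5] -11.35 157.0
[ 548.  -207.7] [577.3 -49.1] -10.46 161.2
gap free,hinge 4.578485834004461 2.141208777463761
```

Emit:
{"api": "send_rows", "payload": {
  "plan": "6 -5 0 0 0;10 -8 0 0 0;14 -11 0 0 0;14 -11 0 0 0;14 -11 0 0 0;14 -11 0 0 0;10 -8 0 0 0;5 -4 0 0 0;2 -2 0 0 0;0 0 0 0 0;0 0 0 0 0"
}}

```text
clock: 30.45
tool_pos: [468.0, -149.3, 340.1]
tcp_rot: [[-0.978, 0.204, -0.031], [0.204, 0.979, 0.015], [0.034, 0.008, -0.999]]
force: [0.3, 0.2, -0.5]
width: -0.1
```

```bash
python3 st.py
```

```text
t 30.45 tcp [ 468.02 -149.32  340.1 ] yaw of -x -11.78 z [-0.0313  0.0145 -0.9994]
F [ 0.32  0.24 -0.55] T [-0.008 -0.024  0.001] qd 0.15 w -0.1
hi [ 557.4 -167.8  318. ] lo [ 554.  -166.2  208.1]
```

Emit:
{"api": "send_rows", "payload": {
  "plan": "0 -3 6 0 0;0 -4 14 0 0;0 -4 18 0 0;0 -3 18 0 0;0 0 18 0 0;0 0 18 0 0;0 0 18 0 0;0 0 18 0 0;0 0 12 0 0;0 0 6 0 0;0 0 2 0 0;0 0 0 0 0;0 0 0 0 0"
}}

```text
clock: 31.75
tool_pos: [464.5, -160.3, 182.1]
tcp_rot: [[-0.98, 0.198, -0.033], [0.197, 0.98, 0.011], [0.035, 0.005, -0.999]]
force: [-0.3, -0.2, -0.6]
width: 0.2
```

```bash
python3 st.py;python3 -c "
from h import *
o,c=look('wrist','w15')"
```

```text
t 31.75 tcp [ 464.55 -160.32  182.14] yaw of -x -11.39 z [-0.0334  0.0115 -0.9994]
F [-0.34 -0.16 -0.58] T [-0.017 -0.003  0.038] qd 0.47 w 0.2
hi [ 554.  -178.3  159.9] lo [ 550.4 -177.    50. ]
```

View pics/w15.png

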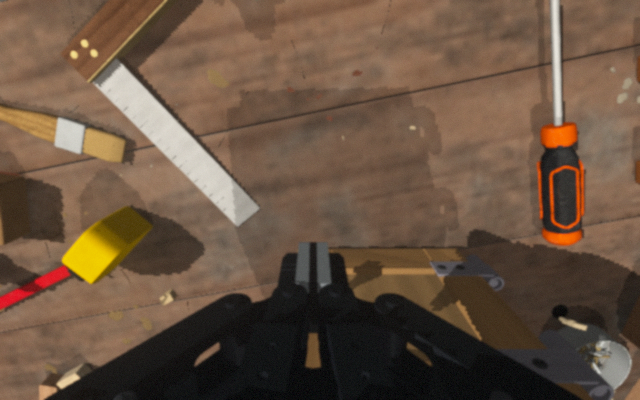

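Emit:
{"api": "send_rows", "payload": {
  "plan": "-5 0 0 0 0;-9 0 0 0 0;-9 0 0 0 0;-9 0 0 0 0;-6 0 0 0 0;-3 0 0 0 0;-2 0 0 0 0;0 0 0 0 0"
}}

```text
clock: 32.6
tool_pos: [512.7, -170.0, 182.1]
tcp_rot: [[-0.98, 0.197, -0.029], [0.197, 0.98, 0.011], [0.031, 0.005, -1.0]]
force: [0.5, 0.3, -0.3]
width: 0.2
```

```bash
python3 st.py
```

```text
t 32.6 tcp [ 512.66 -169.96  182.14] yaw of -x -11.36 z [-0.0291  0.0106 -0.9995]
F [ 0.47  0.34 -0.27] T [0.004 0.014 0.079] qd 0.3 w 0.2
hi [ 602.3 -187.9  160.3] lo [ 599.1 -186.7   50.4]
```

Emit:
{"api": "send_rows", "payload": {
  "plan": "-2 0 0 0 0;-2 0 0 0 0;-2 0 0 0 0;-2 0 0 0 0"
}}

```text
clock: 33.0
tool_pos: [520.1, -171.5, 181.9]
tcp_rot: [[-0.98, 0.197, -0.03], [0.197, 0.98, 0.011], [0.031, 0.005, -0.999]]
force: [-0.7, 0.1, 0.2]
width: 0.3
```

```bash
python3 st.py
```

```text
t 33.0 tcp [ 520.11 -171.52  181.88] yaw of -x -11.38 z [-0.0297  0.0111 -0.9995]
F [-0.67  0.1   0.19] T [-0.042 -0.018  0.037] qd 2.65 w 0.3
hi [ 609.7 -189.4  160. ] lo [ 606.4 -188.2   50.1]
```

Emit:
{"api": "send_rows", "payload": {
  "plan": "-2 0 0 0 0;-2 0 0 0 0;-2 0 0 0 0"
}}

```text
clock: 33.3
tool_pos: [523.9, -172.3, 181.7]
tcp_rot: [[-0.98, 0.198, -0.036], [0.197, 0.98, 0.013], [0.038, 0.006, -0.999]]
force: [-10.1, 3.5, 8.2]
width: -0.1
```

```bash
python3 st.py
```

```text
t 33.3 tcp [ 523.86 -172.32  181.66] yaw of -x -11.38 z [-0.036   0.0132 -0.9993]
F [-10.06   3.47   8.2 ] T [0.48  1.736 0.007] qd 3.57 w -0.1
hi [ 613.3 -190.2  159.2] lo [ 609.3 -188.7   49.3]
```

Emit:
{"api": "send_rows", "payload": {
  "plan": "3 0 0 0 0;6 0 0 0 0;8 0 0 0 0;10 0 0 0 0;10 0 0 0 0;8 0 -5 0 0;4 0 -12 0 0;0 5 -18 0 0;0 15 -18 0 0;0 20 -18 0 0;0 25 -15 0 0;0 25 -10 0 0;0 25 0 0 0;0 25 0 0 0;0 25 0 0 0;0 25 0 0 0;0 20 0 0 0;0 8 0 0 0;0 0 0 0 0;0 0 0 0 0"
}}

```text
clock: 35.3
tool_pos: [521.1, 55.3, 301.1]
tcp_rot: [[-0.979, 0.204, -0.012], [0.204, 0.979, 0.014], [0.015, 0.011, -1.0]]
force: [-0.2, 0.7, -0.6]
width: -0.2
```

```bash
python3 st.py;python3 - <<'E'
from h import *
o,c=look('scene','s16',(200,120,400,280),4);o,t=look('top','t16',(180,110,460,290),2.8)
a=np.load("pics/t13.npz")["img"][160:215,325:400].astype(int);b=np.load("pics/t16.npz")["img"][160:215,325:400].astype(int)
print("top diff vs before re-push",np.abs(a-b).mean(),np.abs(a-b).max())
E
```

```text
t 35.3 tcp [521.11  55.32 301.1 ] yaw of -x -11.74 z [-0.0123  0.0142 -0.9998]
F [-0.21  0.65 -0.57] T [-0.064 -0.028  0.   ] qd 0.5 w -0.2
hi [610.9  36.9 280.7] lo [609.6  38.4 170.8]
top diff vs before re-push 1.9054545454545455 11
```

View pics/s16.png

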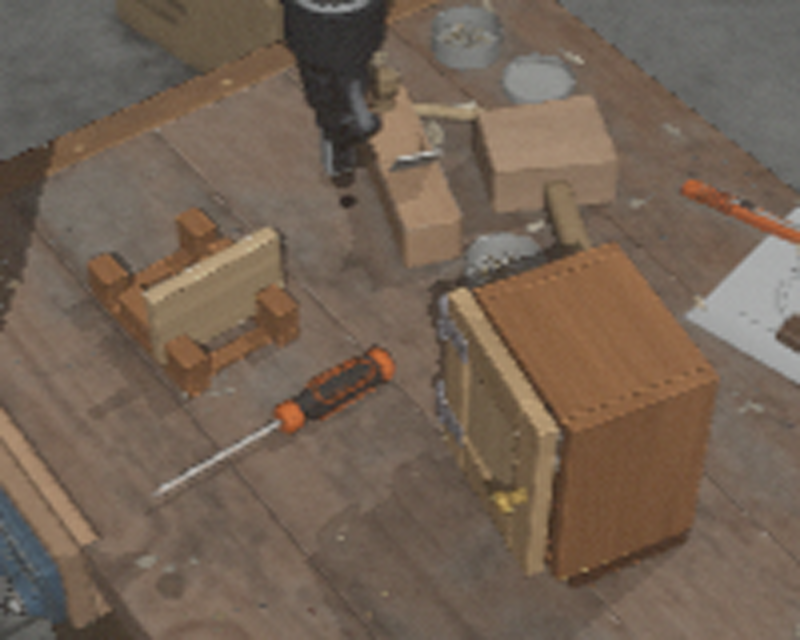

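View pics/t16.png

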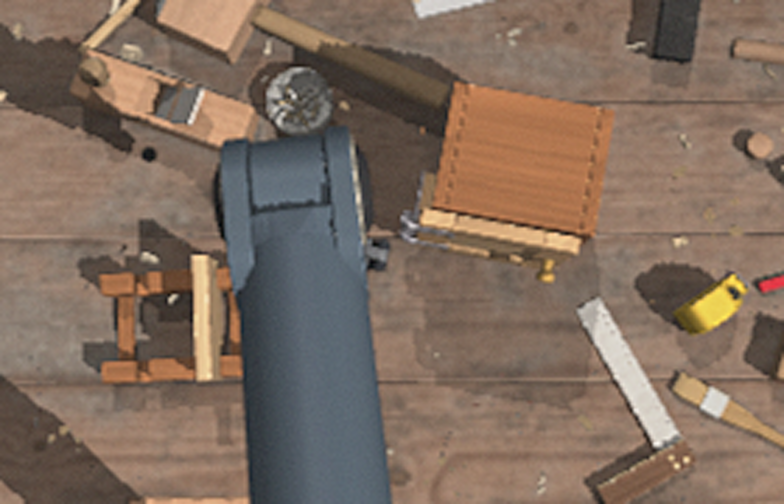

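The picture shows the door shut against the cabinet. A second push left it where it was, and the other things are untouched. I'm handing the job in.

```bash
python3 -c "
from plant import *
print(job_done())"
```

```text
the job is handed in; nothing more can be done
None
```

The door is hung and shut, and the job was handed in at about 35 s of the 64 s allowed.

**What I did:** I gripped the door by its top edge and lifted it straight out of the rack. I brought it in a quarter open and lowered both knuckles onto the pins in steps of 1 to 1.5 mm until it stopped. Then I let go and pushed it shut near the free edge with closed fingers.

**Checks:**
- **Fully down:** the door stopped with its underside at about 22.6 mm by the arm's reading, against the 22 mm expected. I checked this by arm position only, not by measuring the height in a picture.
- **Force:** the highest wrist reading I saw was about 14 N, at the end of each of the two closing pushes. Readings came only between moves, so brief peaks could have been missed.
- **Shut:** a second push at the free edge met a firm stop where the shut door should be. The top view was the same before and after it.
- **Parallel:** the cameras disagree slightly. The top and scene views put the door within about 0.3° of the cabinet front. The close wrist view gave about 0.8°, with gaps of 4.6 mm at the free edge and 2.1 mm at the hinge; I put that down to edge-reading error. I did not see the roller on the strike directly.
- **Other things:** by eye in the last pictures, the board, screwdriver, tin and tape measure are where they started.

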